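# Set the washed things out to drain

## Task

Set the washed-up things out to drip dry: take the pink lid off the bento box and lay it lengthwise up the sloped wire stand, top side up, centred on both bars with its low end against the turned-up lips; lay the silicone brush along the utensil rest, across both raised bars, with its whole head over the open end of the drip tray; and hang the egg basket by the middle of its handle in the dip of the hook. Push the organiser's open top drawer fully shut so that nothing drips in. Set things down rather than dropping them, and leave everything else, the box included, where it stands.

Things in the scene. Friction and masses are not known exactly. Their poses are not given: they have to be found in the camera images.
- organiser_drawer0 (a joint): top drawer of the white and pale blue plastic organiser; how far it is pulled out in m, 0 = fully shut (0.045 to 0.09 at the start); it slides with about 1 N of friction and stays where it is left
- top_knob (a point): centre of the outer face of the top drawer's round knob (26 mm across, its flat face 26 mm out from the drawer front), 116 mm above the counter; moves with the drawer
- organiser: two-drawer plastic organiser, fixed, 200 deep (x) x 190 wide (y) x 150 mm high; origin: middle of the lower edge of its front; its front looks along its own -x, and its drawers open along -x and shut along +x
- bento: slim pink bento box without its lid, 178 (x) x 62 (y) mm, loose, 0.3 kg; origin: centre of its underside; its shoulder is 38 mm high and a 12 mm neck above it goes up inside the lid
- lid: pink lid of the bento box, 180 (x) x 64 (y) x 14 mm (z), hollow below, the same end for end; origin: centre of its underside (the edge of its rim), z out of its flat top; at the start it sits on the box with the origin 39 mm above the counter, not clipped: lift it straight up at least 13 mm. Grip it across its 64 mm width
- drain_stand: fixed steel wire stand; origin at counter level. Two round bars (8 mm thick, 195 mm long, at y = -20 and +20 mm) rise along its own +x at 35 degrees (0.611 rad) to the level, centre lines from (x, z) = (-80, 40) to (80, 152) mm; at the low end each turns up at right angles to the slope for 24 mm as a lip. Two cross feet on the counter are 100 mm wide
- lid_place (a point): point of the draining stand (axes as the stand's, not tilted), at (-5, 0, 97) mm in its frame: where the origin of the lid comes to lie when it is centred on both bars with its low end against the lips
- brush: silicone brush, 220 mm long, flat, all 14 mm thick; wooden handle 20 mm wide from x = -110 to +35 mm, steel collar 26 mm wide to +50, teal head 42 mm wide from +50 to +110 mm; origin: centre of its underside, x towards the head; balances at about x = +5 mm
- brush_head (a point): centre of the brush's head, 80 mm from the brush's origin along its x, 7 mm above its underside
- brush_rest: fixed steel utensil rest; origin: centre of its underside. Drip tray 220 (x) x 96 (y) mm, rim 10 mm high, with two raised cross bars along y (8 mm thick, tops 44 mm high) at x = -65 and +20 mm, whose ends turn up at y = -36 and +36 mm to 58 mm high. The open end of the tray, for the head, is x = +24 to +107 mm; a brush lies well with its origin at x = -10 mm
- egg_basket: perforated aluminium egg basket, 110 mm across, 60 mm deep, 0.16 kg, with a rigid steel arch handle in its y-z plane, legs at y = -53 and +53 mm; origin: centre of its underside; the same turned by half a turn
- basket_handle (a point): middle of the level top bar of the basket's handle: a round bar 9 mm thick along the basket's y, level from y = -46 to +46 mm, its centre line 130 mm above the basket's underside; leave the middle free for the hook
- hook_stand: fixed hanger: wooden foot 120 mm across with a steel post 214 mm high at its origin, and one hook of 8 mm rod that runs from the post along its own -x, sloping 12 mm down to the seat at x = -100 mm, then up to a tip at x = -124 mm, whose top is 230 mm above the counter
- hook_seat (a point): point 100 mm from the post along the hook, 206 mm above the counter: where the centre line of a hung basket handle comes to lie
- glass_bowls: stack of three clear glass bowls, 130 mm across, 75 mm high; origin: centre of its underside; not to be moved
- trivet: slatted wooden trivet, 150 x 122 mm, 18 mm high; origin: centre of its underside; not to be moved
- egg_slicer: aluminium egg slicer, 80 x 125 mm, 27 mm high, lying closed; origin: centre of its underside; not to be moved
- soap_bottle: green bottle, 60 mm across, 170 mm high; origin: centre of its underside; not to be moved
- mug: blue mug, 80 mm across, 90 mm high; origin: centre of its underside; not to be moved
- spice_jar: small amber jar with steel cap, 40 mm across, 50 mm high; origin: centre of its underside; not to be moved
- wooden_spoon: wooden spoon lying on the counter, 200 mm long; origin: on its underside; not to be moved
Mind the look-alikes: they are no part of the job. What is shaped like the egg_basket but purple is not meant.

How it is judged:
By the outcome, as a careful person would: the job done as asked, in the order asked, and still so for the second after the job is handed in, with the robot touching nothing.
It also fails if it takes over 69 s, if anything falls off the work surface, if the arm or the gripper's body presses on something with over 40 N, if the wrist force passes 120 N, or if a joint passes its speed limit or range.

## Robot

A 6-joint arm with a two-finger parallel gripper is mounted at the origin on the work surface. World frame = base frame: x ahead of the robot, y to its left, z up, the work surface at z = 0. Lengths are in mm, angles in rad, forces in N, time in s.
With the tool pointing down it reaches from about 250 to 725 mm from the base axis. Payload 9.7 kg.
Tool frame: the origin (TCP) lies on the front face of the gripper's body, between the roots of the fingers; the fingertips stand 73 mm ahead of it and the grasp point (between the pads) lies 54 mm ahead of it (r.finger_overhang is the distance from the TCP to the fingertips, in mm); z points along the fingers, y is the line along which they close (so a half turn about z gives the same grasp; the last joint's range is limited). The gripper opens to 85 mm and grips with 20 to 120 N. Pads are 22 mm wide; open, the fingers measure 114 mm over their backs; the gripper's body (76 mm by 85 mm) begins 54 mm behind the grasp point. The pads swing forward as they close: fully open they stand 13 mm farther back than shut.
Start: joints at [-1.225, 0.087, 0.176, 1.66, 0, 1.571], TCP at [186.419, -517.441, 303.884] pointing down, gripper open.
Joint ranges: [-3.13, 3.13], [-0.85, 1.81], [-1.15, 1.24], [-2.2, 2.28], [-1.44, 1.52], [-3.14, 3.14]. Speed limits (rad/s): [2.22, 2.22, 2.57, 3.14, 3.14, 3.14].

## Interface

Orientations are given as a unit quaternion [x, y, z, w].
In Python, from station import r, viewer, workorder gives the robot as it stands.
- The arm moves only by the shell command python3 -m inch 'ROWS'. ROWS is JSON, a list of rows, each an object of numbers: "dx", "dy", "dz": the shift along the tool's x, y, z in mm; "roll": the turn about the tool's z in degrees; "hand": the closure, from 0 (fully open) to 1 (shut). In form: [{"dx": .., "dy": .., "dz": .., "roll": .., "hand": ..}, ...]. A call has 1 to 8 rows; each row shifts and turns the commanded pose from where the row before left it, along the tool's axes as they then stand; what a row does not reach is not made up. A row lasts 1/8 s, in which the tool goes at most 62.5 mm and 10.7 degrees, less where a joint would pass 70% of its speed; a pose out of reach is approached as far as the arm can. A call with a gripper value outside its range is refused whole. The fingers move at their own pace and stop on an object; the grip force is fixed at half the most. Time passes only in rows, so rows that do not move let the fingers close. It gives the time, the measured TCP pose, the force, the opening and the grip force at its end, in the units of the state.
- r.observe(): the state, without advancing time (a new reading comes with each control period).
- viewer.grab_frame(name): name is "scene" or "top" or "wrist"; returns a dict with "color" (384x512x3 uint8, blue, green, red), "z_map" (384x512 float32, mm along the optical axis (not along the pixel's ray), 0 where there is no reading), "intrinsics" (3x3 intrinsics, pixels), "k1" (the pictures are not rectified: a ray, as slopes to the right and down, at radius r is drawn at 1 + k1 r^2 times it, then the intrinsics apply), "camera_from_world" (4x4, takes a point from world to camera coordinates). Camera axes: x right, y up, looking along -z (the intrinsics and any distortion apply to the point x, -y, -z); pixel columns grow to the right and rows downward; lengths in mm; the calibration is good to about 2 mm. A picture is of the moment at which its call begins.
- workorder.sign_off(): hands the job in; it is judged then, once.
The state is a dict: "time": time; "joint_pos": joint angles; "qd": joint speeds; "joint_efforts": joint torques, N m; "tool_pos": TCP position; "eef_rot": TCP orientation; "force": force on the tool from outside, world axes, zero at the start; "ft_torque": the same for the moment, N m; "width": finger opening in mm; "finger_force": force on a finger pad.
Only numpy, scipy, OpenCV 4.12 (cv2) and the standard library are available. Lean on these libraries where they do the work, as an engineer would, in place of code of your own. Each camera call takes 0.05 s, during which the arm holds its last target. There are 200 camera calls.

## Working session

There is one attempt and no reset: what is moved stays moved. The work goes in short steps, Python scripts to look and compute and a shell command to move; the robot and the scene stay as the last step left them, time stands still between calls to the robot, and variables do not carry over. Pictures are saved under pics/ and viewed, at most 10 in all, crops included, and the job is handed in when it is done.

```bash
ls; mkdir -p pics
python3 - <<'E'
from station import r, viewer
import cv2, numpy as np
print(r.observe())
for n in ("scene","top"):
    f=viewer.grab_frame(n); np.savez(f"{n}0.npz",**f)
    cv2.imwrite(f"pics/{n}0.png",cv2.resize(f["color"],(800,600),interpolation=cv2.INTER_CUBIC))
    print(n,f["intrinsics"],f["k1"],f["camera_from_world"])
E
```

```text
pics
{'time': 0.0, 'joint_pos': array([-1.22501013e+00,  8.74449172e-02,  1.75092634e-01,  1.65981345e+00,
       -1.31373766e-05,  1.57078065e+00]), 'qd': array([-0.00153298,  0.00064654,  0.0004688 ,  0.0006488 ,  0.00050912,
        0.00153275]), 'joint_efforts': array([-1.91008185e-03, -5.20388639e+01,  4.64806974e+01,  1.61010318e-02,
       -1.02352506e-04, -3.13895248e-05]), 'tool_pos': array([ 186.36118638, -517.3038354 ,  303.17005125]), 'eef_rot': array([ 9.85089601e-01,  1.72040717e-01, -1.24257127e-04, -6.73366501e-04]), 'force': array([-0.3142225 , -0.96603924,  0.4035682 ]), 'ft_torque': array([-0.02947947, -0.06930037, -0.00449742]), 'finger_force': 0.0, 'width': 85.61156198273984}
scene [[406.12688201   0.         254.68876394]
 [  0.         406.12688201 188.15224921]
 [  0.           0.           1.        ]] -0.08690714515597382 [[ 3.13087578e-01  9.49660711e-01  1.09864411e-02 -1.75849568e+02]
 [-6.29892430e-01  1.98979802e-01  7.50761323e-01  2.09141189e+02]
 [ 7.10782452e-01 -2.41974321e-01  6.60482198e-01 -1.68316826e+03]
 [ 0.00000000e+00  0.00000000e+00  0.00000000e+00  1.00000000e+00]]
top [[358.05709139   0.         260.91589763]
 [  0.         358.05709139 186.25102328]
 [  0.           0.           1.        ]] -0.09079889321760333 [[-1.36618162e-01 -9.90609314e-01 -5.35401010e-03  9.38814246e+01]
 [ 9.69540936e-01 -1.34817752e-01  2.04486055e-01 -5.39967022e+02]
 [-2.03287606e-01  2.27455770e-02  9.78854835e-01 -1.32172242e+03]
 [ 0.00000000e+00  0.00000000e+00  0.00000000e+00  1.00000000e+00]]
```

View pics/scene0.png

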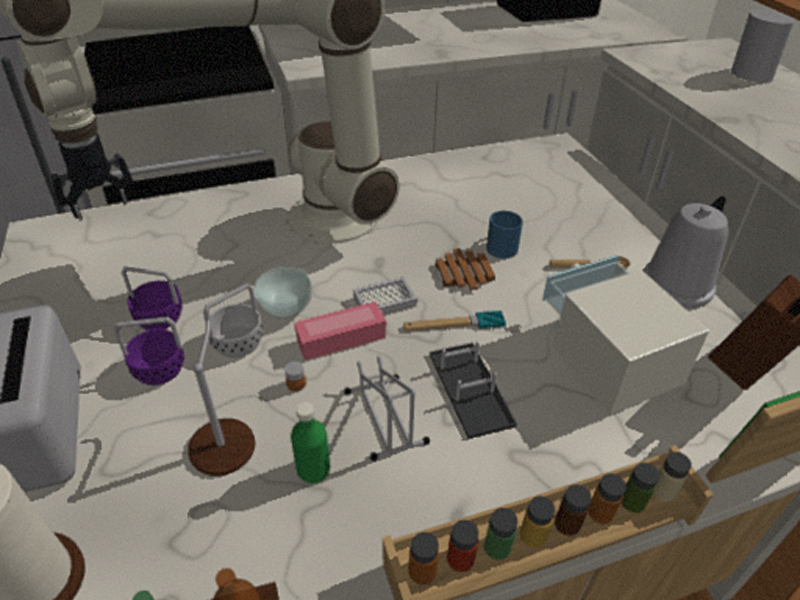

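View pics/top0.png

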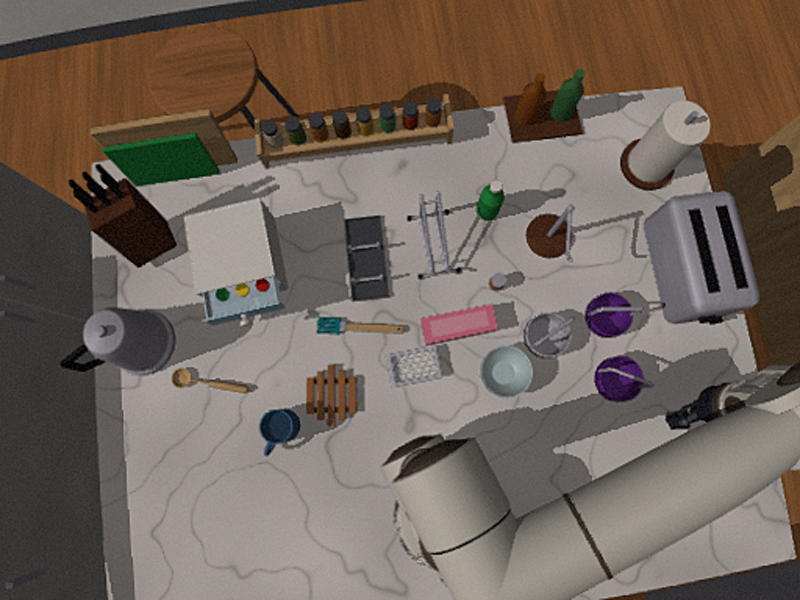

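The scene shows the bento at scene (340,330) and the brush at (455,322). The drain stand is at (390,410), the rest at (470,390) and the hook stand at (215,400). Three things are shaped like the basket: grey at top (548,335), purple at top (610,315) and purple at top (620,378). The grey one fits, because it is bare aluminium and purple is excluded. I'll confirm that in a crop.

```bash
cat > h.py <<'E'
import numpy as np, cv2
def load(n): return dict(np.load(n))
def slopes(f,uv):
    uv=np.asarray(uv,float).reshape(-1,1,2)
    d=np.array([float(f["k1"]),0,0,0])
    return cv2.undistortPointsIter(uv,f["intrinsics"],d,None,None,(3,50,1e-9)).reshape(-1,2)
def world(f,uv,depth):
    s=slopes(f,uv); depth=np.asarray(depth,float).reshape(-1,1)
    pc=np.hstack([s[:,:1],-s[:,1:],-np.ones((len(s),1))])*depth
    M=f["camera_from_world"]; return (pc-M[:3,3])@M[:3,:3]
def atz(f,uv,z):
    a=world(f,uv,np.ones(len(np.reshape(uv,(-1,2))))); c=-f["camera_from_world"][:3,:3].T@f["camera_from_world"][:3,3]
    d=a-c; z=np.asarray(z,float); return c+d*((z-c[2])/d[:,2])[:,None]
def cloud(f):
    h,w=f["z_map"].shape; u,v=np.meshgrid(np.arange(w),np.arange(h))
    P=world(f,np.stack([u,v],-1).reshape(-1,2),f["z_map"].ravel()).reshape(h,w,3)
    P[f["z_map"]<=0]=np.nan; return P
def proj(f,p):
    M=f["camera_from_world"]; q=np.reshape(p,(-1,3))@M[:3,:3].T+M[:3,3]
    s=np.stack([q[:,0],-q[:,1]],1)/-q[:,2:]; s*=1+float(f["k1"])*(s**2).sum(1,keepdims=True)
    return s@f["intrinsics"][:2,:2].T+f["intrinsics"][:2,2]
E
python3 - <<'E'
from h import *
t=load("top0.npz"); s=load("scene0.npz")
P=cloud(t); Q=cloud(s)
for f,C in((t,P),(s,Q)):
    hsv=cv2.cvtColor(f["color"],cv2.COLOR_BGR2HSV); ok=np.isfinite(C[...,2])
    print("counter z", np.nanmedian(C[...,2]))
    m=(hsv[...,0]>160)&(hsv[...,1]>70)&ok&(C[...,2]>46)&(C[...,2]<60)&(C[...,0]>200)&(C[...,0]<700)
    p=C[m]; print("lid",m.sum(),np.median(p[:,2]),cv2.minAreaRect(p[:,:2].astype(np.float32)))
    te=(hsv[...,0]>80)&(hsv[...,0]<100)&(hsv[...,1]>120)&ok&(C[...,2]>5)&(C[...,2]<25)
    p=C[te]; print("teal",te.sum(),np.median(p[:,2]),cv2.minAreaRect(p[:,:2].astype(np.float32)))
# crops
c=t["color"]
a=c[115:240,205:435]; cv2.imwrite("pics/crop1.png",cv2.resize(a,None,fx=3.47,fy=3.47,interpolation=cv2.INTER_CUBIC))
c=s["color"]
a=c[165:325,75:295]; cv2.imwrite("pics/crop2.png",cv2.resize(a,None,fx=3.6,fy=3.6,interpolation=cv2.INTER_CUBIC))
for n,uv in dict(lid=(460,324),basketrim=(548,340),hookfoot=(548,240),rest=(368,260),drawer=(250,315),stand=(435,235),brush=(370,327)).items():
    u,v=np.array(uv)/1.5625; print(n,P[int(v),int(u)].round())
E
```

```text
counter z -0.49902231070110326
lid 776 53.039987998257075 ((451.72662353515625, -92.94598388671875), (64.9334945678711, 179.7049560546875), 3.8549978733062744)
teal 108 12.711115822286457 ((385.5600280761719, 298.6566467285156), (60.27545928955078, 316.890380859375), 57.60816192626953)
counter z 2.2354298774437744
lid 818 51.08037254150914 ((452.3446350097656, -92.23619842529297), (71.2513427734375, 180.65330505371094), 3.6180613040924072)
teal 148 11.255309757546225 ((406.66265869140625, 278.0452880859375), (59.19358825683594, 263.3536376953125), 62.95303726196289)
lid [450. -95.  57.]
basketrim [ 387. -314.    3.]
hookfoot [ 643. -359.   16.]
rest [nan nan nan]
drawer [534. 399. 102.]
stand [700. -72.   1.]
brush [480. 127.  12.]
```

View pics/crop1.png

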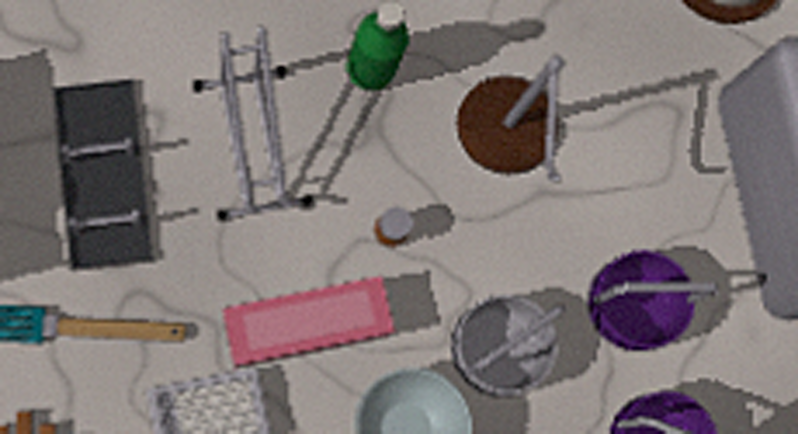

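View pics/crop2.png

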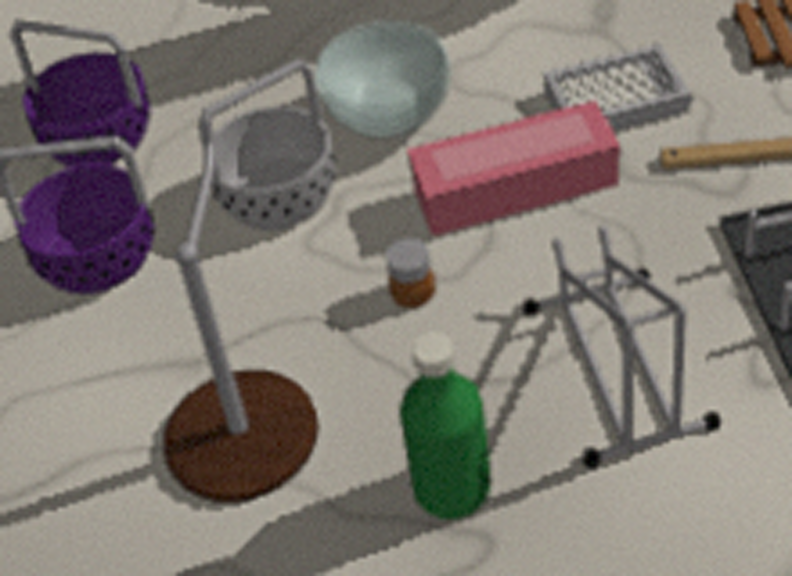

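The crops confirm it: the bare aluminium basket is at crop1 (507,345) and crop2 (270,150), and the purple ones are the look-alikes. Next I'll look closely at the organiser and brush, and at the stand and rest.

Run:
```python
from h import *
t=load("top0.npz"); s=load("scene0.npz")
a=cv2.resize(t["color"][120:225,115:270],None,fx=5,fy=5,interpolation=cv2.INTER_CUBIC) #775x525
cv2.imwrite("pics/crop3.png",a)
b=cv2.resize(s["color"][180:300,215:345],None,fx=5,fy=5,interpolation=cv2.INTER_CUBIC)
cv2.imwrite("pics/crop4.png",b)
```

```text
(no output)
```

View pics/crop3.png

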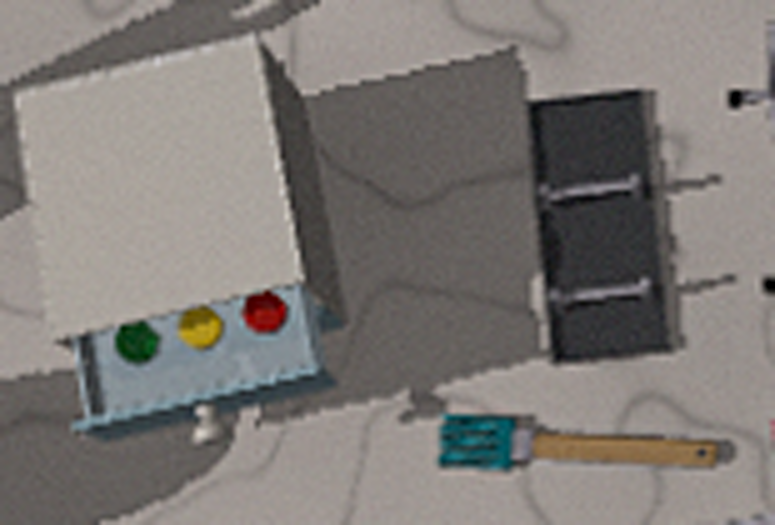

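View pics/crop4.png

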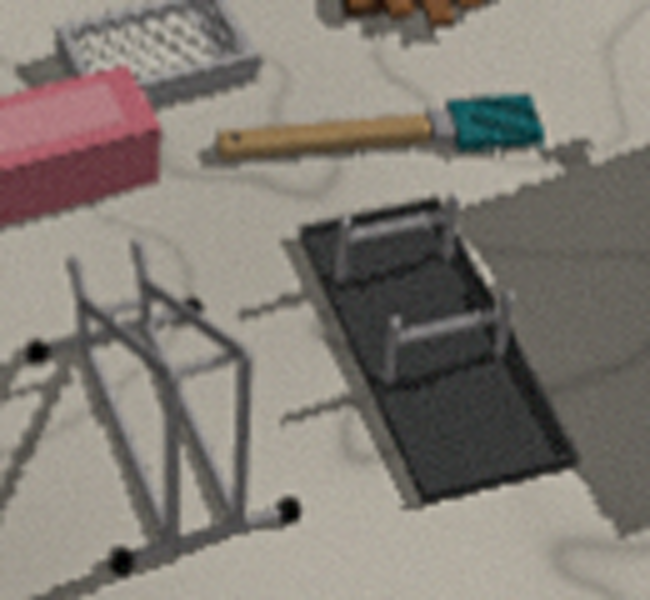

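Crop3 shows the organiser roof corners at (15,95), (258,35), (302,278) and (58,340), the knob at (207,425) and the brush running (440,441) to (732,451). Crop4 shows the stand's lips near (72,258) and (138,243), and its high ends at (172,373) and (245,355). So the stand rises along about +x, and the rest's open end faces +x.

```bash
cat > fit.py <<'E'
from h import *
from scipy.optimize import least_squares
t=load("top0.npz"); s=load("scene0.npz")
C={1:(t,3.47,205,115),2:(s,3.6,75,165),3:(t,5,115,120),4:(s,5,215,180)}
def raw(c,u,v): f,k,a,b=C[c]; return np.array([a+(u+.5)/k-.5,b+(v+.5)/k-.5])
def fit(name,obs,x0):
    def res(p):
        c,sn=np.cos(p[2]),np.sin(p[2]); o=[]
        for cr,(u,v),(X,Y,Z) in obs:
            w=[p[0]+c*X-sn*Y,p[1]+sn*X+c*Y,Z]; o.append(proj(C[cr][0],w)[0]-raw(cr,u,v))
        return np.concatenate(o)
    r=least_squares(res,x0,loss="soft_l1"); print(name,r.x[:2].round(1),"yaw deg",np.degrees(r.x[2]).round(2)); print("  res px",res(r.x).reshape(-1,2).round(1).tolist()); return r.x
E
python3 - <<'E'
from fit import *
fit("stand",[(4,(85,303),(-80,-20,40)),(4,(72,258),(-94,-20,60)),(4,(147,287),(-80,20,40)),(4,(138,243),(-94,20,60)),(4,(172,373),(80,-20,152)),(4,(245,355),(80,20,152)),(1,(225,35),(80,20,152)),(1,(262,28),(80,-20,152)),(1,(248,187),(-94,20,60)),(1,(281,181),(-94,-20,60))],[650,-70,0])
fit("rest",[(3,(530,103),(110,48,10)),(3,(643,92),(110,-48,10)),(3,(672,350),(-110,-48,10)),(3,(552,360),(-110,48,10)),(3,(545,190),(20,36,58)),(3,(636,183),(20,-36,58)),(3,(555,297),(-65,36,58)),(3,(646,286),(-65,-36,58)),(4,(300,232),(-110,-48,10)),(4,(435,200),(-110,48,10)),(4,(575,462),(110,48,10)),(4,(420,503),(110,-48,10)),(4,(345,220),(-65,-36,58)),(4,(450,201),(-65,36,58)),(4,(393,318),(20,-36,58)),(4,(505,295),(20,36,58))],[600,80,0])
o=fit("organiser",[(3,(15,95),(200,95,150)),(3,(258,35),(200,-95,150)),(3,(302,278),(0,-95,150)),(3,(58,340),(0,95,150))],[560,350,0])
b=fit("brush",[(3,(441,441),(110,0,14)),(3,(732,451),(-110,0,14)),(3,(443,415),(110,-21,14)),(3,(440,468),(110,21,14)),(4,(219,140),(-110,0,14)),(4,(538,112),(110,0,14))],[460,70,1.5])
fit("basket",[(1,(480,366),(0,50,130)),(1,(562,310),(0,-50,130)),(1,(505,343),(0,0,60)),(2,(272,147),(0,0,60)),(2,(305,68),(0,50,130))],[400,-220,.5])
fit("hook",[(1,(552,178),(-124,0,226)),(1,(556,60),(0,0,210)),(2,(188,253),(0,0,210)),(1,(508,125),(0,0,18)),(2,(240,428),(0,0,18))],[600,-300,0])
P=cloud(t);Q=cloud(s)
print("knob z",atz(t,[raw(3,207,437),raw(3,207,425)],116).round(1))
for c in (P,Q):
    m=(c[...,2]>120)&(c[...,2]<140)&(c[...,0]>350)&(c[...,0]<480)&(c[...,1]<-150)&(c[...,1]>-290); p=c[m]; print("handle",len(p), p.mean(0) if len(p) else 0, cv2.fitLine(p[:,:2].astype(np.float32),cv2.DIST_HUBER,0,.01,.01).ravel() if len(p)>3 else 0, p[:,:2].min(0),p[:,:2].max(0))
    m=(c[...,2]>190)&(c[...,2]<240)&(c[...,0]>450)&(c[...,0]<720)&(c[...,1]<-180)&(c[...,1]>-420); p=c[m]; print("hook",len(p)); 
    if len(p): print(p[np.argsort(p[:,0])][::max(1,len(p)//8)].round(), cv2.fitLine(p[:,:2].astype(np.float32),cv2.DIST_HUBER,0,.01,.01).ravel())
E
```

```text
stand [676.7 -63.7] yaw deg 1.5
  res px [[-0.3, -0.5], [0.7, 0.7], [-0.0, -0.6], [0.2, 0.5], [-0.1, 1.1], [0.1, 0.7], [-0.2, -0.3], [-0.3, 0.1], [0.3, 6.6], [1.0, 6.7]]
rest [662.9 112.6] yaw deg -361.73
  res px [[-0.6, -0.6], [0.1, -0.9], [-0.4, -0.2], [-0.4, 0.3], [-0.1, -0.7], [0.0, -1.2], [-0.2, -1.1], [0.1, -0.9], [-0.7, -1.3], [0.2, -0.8], [-0.1, -0.8], [-0.1, -1.2], [-0.7, -0.2], [0.2, -1.1], [-0.5, 0.5], [-0.1, -0.1]]
organiser [598.2 414.1] yaw deg 6.27
  res px [[-0.4, -0.8], [-0.0, -1.0], [1.3, 0.7], [-0.5, 0.8]]
brush [483.8 148.6] yaw deg 80.07
  res px [[-0.2, -0.1], [-2.5, -0.1], [-0.3, -0.2], [-0.4, -0.2], [-1.3, 0.1], [-1.2, -0.3]]
basket [ 395.3 -301.1] yaw deg 22.94
  res px [[0.1, -1.9], [-0.7, 0.1], [-0.2, 0.1], [-1.1, -0.2], [0.1, -1.5]]
hook [ 655.1 -365.1] yaw deg 1066.29
  res px [[0.0, -0.1], [-1.1, 1.5], [-0.1, 1.3], [-0.1, -0.8], [-0.6, -1.0]]
knob z [[511.3 412.2 116. ]
 [520.2 411.5 116. ]]
handle 28 [ 377.67571612 -271.37655764  132.14587644] [   0.41810083   -0.9084006   377.76102    -271.24084   ] [ 368.39240315 -288.83144835] [ 387.34832339 -254.37911859]
hook 89
[[ 532. -338.  233.]
 [ 549. -341.  208.]
 [ 571. -350.  203.]
 [ 588. -353.  207.]
 [ 606. -356.  209.]
 [ 634. -361.  212.]
 [ 649. -369.  209.]
 [ 655. -358.  198.]
 [ 663. -362.  216.]] [ 9.8318559e-01 -1.8260917e-01  6.0226904e+02 -3.5402197e+02]
handle 35 [ 382.99699601 -271.39004554  129.59354811] [   0.47819433   -0.87825406  382.81454    -270.30945   ] [ 372.94536589 -289.50195827] [ 392.92268825 -253.80375207]
hook 173
[[ 535. -341.  222.]
 [ 541. -339.  220.]
 [ 557. -339.  201.]
 [ 582. -349.  205.]
 [ 607. -358.  207.]
 [ 631. -365.  208.]
 [ 656. -365.  222.]
 [ 659. -360.  195.]
 [ 661. -366.  217.]] [ 9.7632504e-01 -2.1630865e-01  6.0280701e+02 -3.5289273e+02]
```

```bash
cat > go.py <<'E'
import sys; from station import r; import numpy as np
def st():
    o=r.observe(); q=o["eef_rot"]; x,y,z,w=q
    a=np.degrees(np.arctan2(2*(x*y+z*w),1-2*(y*y+z*z))); return o,a
def to(x,y,z,a=None):
    "total shift in the present tool axes, then roll"
    o,c=st(); d=np.array([x,y,z])-o["tool_pos"]; k=np.radians(c)
    print("t",round(o["time"],2),"at",o["tool_pos"].round(1),"a",c.round(2),"F",o["force"].round(1),"w",round(o["width"],1),"j",np.degrees(o["joint_pos"]).round(0))
    print("  dx %.1f dy %.1f dz %.1f roll %s"%(d[0]*np.cos(k)+d[1]*np.sin(k),d[0]*np.sin(k)-d[1]*np.cos(k),-d[2],None if a is None else round((c-a+180)%360-180,2)))
if __name__=="__main__": to(*map(float,sys.argv[1:]))
E
python3 - <<'E'
from fit import *
from station import r
print("overhang",r.finger_overhang)
fit("brush",[(3,(441,441),(110,0,14)),(3,(717,451),(-110,0,14)),(3,(443,415),(110,-21,14)),(3,(440,468),(110,21,14)),(4,(219,140),(-110,0,14)),(4,(538,112),(110,0,14))],[460,70,1.5])
P=cloud(t);Q=cloud(s)
for f,c in ((t,P),(s,Q)):
    m=(c[...,2]>118)&(c[...,2]<142)&(c[...,0]>340)&(c[...,0]<480)&(c[...,1]<-225)&(c[...,1]>-365); p=c[m]
    l=cv2.fitLine(p[:,:2].astype(np.float32),cv2.DIST_HUBER,0,.01,.01).ravel(); e=(p[:,:2]-l[2:])@l[:2]
    print("handle",len(p),p[:,2].mean(),l,np.percentile(e,[0,3,50,97,100]).round(1),"mid",l[2:]+l[:2]*(e.min()+e.max())/2,"ang",np.degrees(np.arctan2(l[1],l[0])))
    m=(c[...,2]>50)&(c[...,2]<64)&(np.hypot(c[...,0]-396,c[...,1]+301)<65); p=c[m]; print("rim",len(p),cv2.minEnclosingCircle(p[:,:2].astype(np.float32)))
    hsv=cv2.cvtColor(f["color"],cv2.COLOR_BGR2HSV)
    m=(c[...,2]>5)&(c[...,2]<22)&(abs(c[...,0]-484)<50)&(abs(c[...,1]-148)<130)&(hsv[...,1]>80); p=c[m]; print("brush",cv2.minAreaRect(p[:,:2].astype(np.float32)),np.median(p[:,2]))
E
python3 go.py 452 -92.7 200 93.85
```

```text
overhang 72.6
brush [484.  149.9] yaw deg 80.04
  res px [[-0.5, -0.1], [0.1, -0.1], [-0.6, -0.2], [-0.7, -0.2], [-0.9, 0.0], [-0.8, -0.4]]
handle 76 132.86854148795268 [   0.42821065   -0.90367895  392.47955    -302.29916   ] [-53.  -50.2   1.   50.7  57.8] mid [ 393.497498   -304.44739455] ang -64.64594
rim 97 ((392.3188781738281, -304.0078430175781), 56.65403366088867)
brush ((482.2746887207031, 151.38670349121094), (214.51539611816406, 40.05554962158203), 78.21503448486328) 13.029215770677332
handle 98 129.59286419494353 [   0.43622604   -0.89983714  396.61746    -299.22272   ] [-52.9 -48.5   2.7  51.7  60.6] mid [ 398.30253148 -302.6986399 ] ang -64.13666
rim 168 ((394.75128173828125, -300.8215637207031), 57.248260498046875)
brush ((482.60687255859375, 153.33560180664062), (216.87892150878906, 43.79473114013672), 76.86895751953125) 11.04250573173502
t 0.1 at [ 186.4 -517.3  303.2] a 19.81 F [ 0.2 -0.3  0.2] w 85.5 j [-70.   5.  10.  95.   0.  90.]
  dx 393.8 dy -309.5 dz 103.2 roll -74.04
```

```bash
python3 -m inch '[{"dx":39,"dy":-31,"dz":6},{"dx":39,"dy":-31,"dz":6},{"dx":39,"dy":-31,"dz":6},{"dx":39,"dy":-31,"dz":6},{"dx":39,"dy":-31,"dz":6},{"dx":39,"dy":-31,"dz":6},{"dx":39,"dy":-31,"dz":6},{"dx":39,"dy":-31,"dz":6}]'; python3 -m inch '[{"dx":39,"dy":-31,"dz":6,"roll":0},{"dx":42,"dy":-30,"dz":6},{"roll":-10.6},{"roll":-10.6},{"roll":-10.6},{"roll":-10.6},{"roll":-10.6},{"roll":-10.6}]'; python3 -m inch '[{"roll":-10.4},{}]'; python3 go.py 452 -92.7 115 93.85
```

```text
t 0.1 at [ 186.4 -517.3  303.2] a 19.81 F [ 0.2 -0.3  0.2] w 85.5 j [-70.   5.  10.  95.   0.  90.]
  dx 393.8 dy -309.5 dz 188.2 roll -74.04validation failed for argument at $[0]...
validation failed for argument at $[0]...
validation failed for argument at $[0]...
```

```bash
python3 -m inch '[{"dx":39,"dy":-31,"dz":6,"roll":0,"hand":0},{"dx":39,"dy":-31,"dz":6,"roll":0,"hand":0},{"dx":39,"dy":-31,"dz":6,"roll":0,"hand":0},{"dx":39,"dy":-31,"dz":6,"roll":0,"hand":0},{"dx":39,"dy":-31,"dz":6,"roll":0,"hand":0},{"dx":39,"dy":-31,"dz":6,"roll":0,"hand":0},{"dx":39,"dy":-31,"dz":6,"roll":0,"hand":0},{"dx":39,"dy":-31,"dz":6,"roll":0,"hand":0}]'; python3 go.py 452 -92.7 115 93.85
```

```text
time: 1.1
tool_pos: [396.4, -176.8, 255.5]
eef_rot: [0.985, 0.172, -0.0, 0.0]
force: [0.4, -2.1, -0.5]
width: 85.1
finger_force: 0.0
t 1.1 at [ 396.4 -176.8  255.5] a 19.81 F [ 0.4 -2.1 -0.5] w 85.1 j [-24. -12. -11.  91.  -0. 136.]
  dx 80.8 dy -60.3 dz 140.5 roll -74.04
```

```bash
python3 -m inch '[{"dx":40,"dy":-30,"dz":25,"roll":0,"hand":0},{"dx":41,"dy":-30,"dz":25,"roll":-10.6,"hand":0},{"dx":0,"dy":0,"dz":10,"roll":-10.6,"hand":0},{"dx":0,"dy":0,"dz":0,"roll":-10.6,"hand":0},{"dx":0,"dy":0,"dz":0,"roll":-10.6,"hand":0},{"dx":0,"dy":0,"dz":0,"roll":-10.6,"hand":0},{"dx":0,"dy":0,"dz":0,"roll":-10.6,"hand":0},{"dx":0,"dy":0,"dz":0,"roll":-10.5,"hand":0}]'; python3 go.py 452 -92.7 103 93.85
python3 - <<'E'
from station import viewer
from h import *
f=viewer.grab_frame("wrist"); np.savez("w1.npz",**f); cv2.imwrite("pics/w1.png",f["color"])
C=cloud(f); m=(C[...,2]>46)&(C[...,2]<60); hsv=cv2.cvtColor(f["color"],cv2.COLOR_BGR2HSV); m&=(hsv[...,0]>160)&(hsv[...,1]>70)
p=C[m]; print(len(p),np.median(p[:,2]) if len(p) else 0, cv2.minAreaRect(p[:,:2].astype(np.float32)) if len(p) else 0, p.min(0),p.max(0))
E
```

```text
time: 2.1
tool_pos: [451.6, -94.4, 195.5]
eef_rot: [0.68, 0.733, -0.0, -0.0]
force: [0.1, 0.4, 0.1]
width: 85.3
finger_force: 0.0
t 2.1 at [451.6 -94.4 195.5] a 94.26 F [0.1 0.4 0.1] w 85.3 j [-12.  -8. -15.  83.  -0.  74.]
  dx 1.7 dy 0.5 dz 92.5 roll 0.41
16198 51.18172787254991 ((450.5714111328125, -93.66712188720703), (64.20366668701172, 180.46807861328125), 3.9980783462524414) [ 413.23855544 -184.1954348    48.69945197] [487.82138973  -1.94058833  53.64396821]
```

```bash
python3 -m inch '[{"dx":0.7,"dy":0,"dz":30,"roll":0.3,"hand":0},{"dx":0.7,"dy":0,"dz":30,"roll":0,"hand":0},{"dx":0,"dy":0,"dz":25,"roll":0,"hand":0},{"dx":0,"dy":0,"dz":10.5,"roll":0,"hand":0},{"dx":0,"dy":0,"dz":0,"roll":0,"hand":0.6},{"dx":0,"dy":0,"dz":0,"roll":0,"hand":0.6},{"dx":0,"dy":0,"dz":0,"roll":0,"hand":0.6},{"dx":0,"dy":0,"dz":0,"roll":0,"hand":0.6}]'; python3 go.py 677 -63.7 250 181.5;python3 -c "
from station import r;print(r.finger_overhang)"
```

```text
time: 3.15
tool_pos: [452.1, -93.2, 101.3]
eef_rot: [0.685, 0.729, 0.0, 0.001]
force: [-0.7, -0.4, 4.9]
width: 63.0
finger_force: 66.1
t 3.15 at [452.1 -93.2 101.3] a 93.6 F [-0.7 -0.4  4.9] w 63.0 j [-12.  -6. -23.  73.   0.  75.]
  dx 15.3 dy 226.3 dz -148.7 roll -87.9
72.6
```

```bash
python3 -m inch '[{"dx":0,"dy":0,"dz":-8,"roll":0,"hand":0.6},{"dx":0,"dy":0,"dz":-12,"roll":0,"hand":0.6},{"dx":0,"dy":0,"dz":-30,"roll":0,"hand":0.6},{"dx":0,"dy":0,"dz":-40,"roll":0,"hand":0.6},{"dx":0,"dy":10,"dz":-40,"roll":0,"hand":0.6},{"dx":2,"dy":20,"dz":-18,"roll":0,"hand":0.6},{"dx":2,"dy":30,"dz":0,"roll":0,"hand":0.6},{"dx":2,"dy":35,"dz":0,"roll":0,"hand":0.6}]'; python3 go.py 677 -63.7 250 181.5
python3 - <<'E'
from station import viewer
from h import *
for n in ("wrist","top"):
    f=viewer.grab_frame(n); np.savez(n+"2.npz",**f)
    C=cloud(f); hsv=cv2.cvtColor(f["color"],cv2.COLOR_BGR2HSV); b=(hsv[...,0]>160)&(hsv[...,1]>70)
    for lo,hi in((25,60),(170,240)):
        p=C[b&(C[...,2]>lo)&(C[...,2]<hi)&(C[...,0]<700)&(C[...,0]>300)]
        if len(p)>5: print(n,lo,len(p),np.median(p[:,2]),cv2.minAreaRect(p[:,:2].astype(np.float32)))
E
```

```text
time: 4.15
tool_pos: [547.0, -81.0, 249.8]
eef_rot: [0.685, 0.729, 0.0, 0.001]
force: [-0.4, 0.2, -0.9]
width: 62.8
finger_force: 65.9
t 4.15 at [547.  -81.  249.8] a 93.6 F [-0.4  0.2 -0.9] w 62.8 j [-8.  5.  4. 89. -0. 78.]
  dx 9.1 dy 130.8 dz -0.2 roll -87.9
wrist 25 1788 41.20862834808819 ((446.4851989746094, -92.05914306640625), (54.60675811767578, 173.9352569580078), 3.6987249851226807)
wrist 170 34882 199.70845472928644 ((538.1973876953125, -60.420867919921875), (77.03936004638672, 136.8165283203125), 3.561570882797241)
top 25 49 39.781410123244115 ((446.7359924316406, -17.500595092773438), (61.892433166503906, 28.06814956665039), 2.349057912826538)
top 170 333 199.8031044608482 ((487.03973388671875, 32.7205810546875), (179.24752807617188, 1557.3060302734375), 2.565315008163452)
```

```bash
python3 -m inch '[{"dx":5,"dy":45,"dz":0,"roll":0,"hand":0.6},{"dx":5,"dy":45,"dz":0,"roll":-9.8,"hand":0.6},{"dx":0,"dy":0,"dz":0,"roll":-9.8,"hand":0.6},{"dx":0,"dy":0,"dz":0,"roll":-9.8,"hand":0.6},{"dx":0,"dy":0,"dz":0,"roll":-9.8,"hand":0.6},{"dx":0,"dy":0,"dz":5,"roll":-9.8,"hand":0.6},{"dx":0,"dy":0,"dz":5,"roll":-9.8,"hand":0.6},{"dx":0,"dy":0,"dz":5,"roll":-9.8,"hand":0.6}]';  python3 -m inch '[{"dx":0,"dy":0,"dz":0,"roll":-9.8,"hand":0.6},{"dx":0,"dy":0,"dz":0,"roll":-9.5,"hand":0.6}]';python3 go.py 640 -64.6 205 181.5
python3 - <<'E'
from station import viewer
from h import *
f=viewer.grab_frame("wrist"); np.savez("w3.npz",**f)
g=viewer.grab_frame("scene"); np.savez("s3.npz",**g)
a=cv2.resize(g["color"][150:300,190:350],(640,600),interpolation=cv2.INTER_CUBIC)
cv2.imwrite("pics/s3.png",a)
E
```

```text
time: 5.25
tool_pos: [634.8, -65.6, 234.0]
eef_rot: [0.152, 0.988, -0.0, -0.0]
force: [0.4, 0.2, -1.1]
width: 62.8
finger_force: 66.2
time: 5.5
tool_pos: [634.7, -65.6, 234.1]
eef_rot: [-0.016, 1.0, -0.0, -0.0]
force: [-0.3, 0.0, -0.3]
width: 62.4
finger_force: 66.2
t 5.5 at [634.7 -65.6 234.1] a -178.18 F [-0.3  0.  -0.3] w 62.4 j [-6. 16. 16. 89. -0. -8.]
  dx -5.3 dy 0.8 dz 29.1 roll 0.32
```

View pics/s3.png

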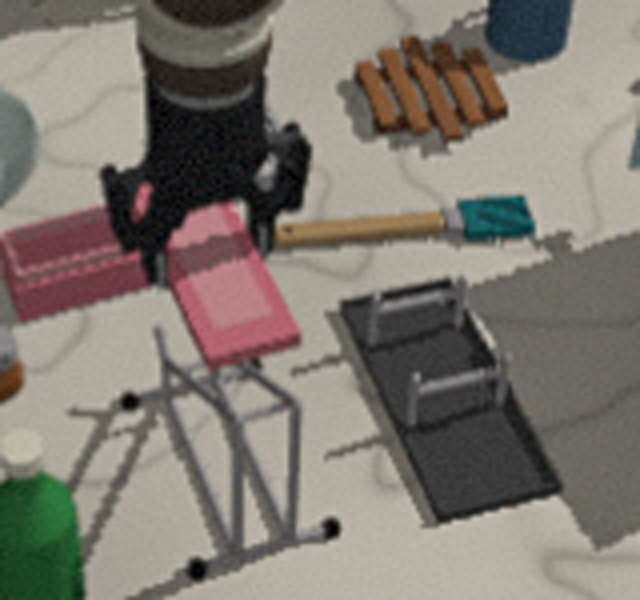

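The lid is held level over the stand and the box hasn't moved. Next I'll lower it along the slope normal so it pivots flat onto the bars.

```bash
python3 -m inch '[{"dx":-3,"dy":0.9,"dz":15,"roll":0.3,"hand":0.6},{"dx":-3,"dy":0,"dz":15,"roll":0,"hand":0.6},{"dx":-2,"dy":0,"dz":3,"roll":0,"hand":0.6},{"dx":-3,"dy":0,"dz":4,"roll":0,"hand":0.6},{"dx":-3,"dy":0,"dz":4,"roll":0,"hand":0.6},{"dx":-3,"dy":0,"dz":4,"roll":0,"hand":0.6}]';python3 go.py 670 -63.9 161 181.5
python3 -m inch '[{"dx":-3,"dy":0,"dz":4,"roll":0,"hand":0.6},{"dx":-3,"dy":0,"dz":4,"roll":0,"hand":0.6},{"dx":-3,"dy":0,"dz":4,"roll":0,"hand":0.6},{"dx":-2,"dy":0,"dz":3,"roll":0,"hand":0.6},{"dx":0,"dy":0,"dz":0,"roll":0,"hand":0.6}]';python3 go.py 670 -63.9 161 181.5
```

```text
time: 6.35
tool_pos: [649.8, -64.3, 187.5]
eef_rot: [-0.01, 1.0, 0.0, -0.003]
force: [-17.8, -0.5, 6.0]
width: 62.7
finger_force: 69.2
t 6.35 at [649.8 -64.3 187.5] a -178.87 F [-17.8  -0.5   6. ] w 62.7 j [-6. 19. 13. 85. -0. -7.]
  dx -20.2 dy -0.0 dz 26.5 roll -0.37
time: 6.98
tool_pos: [662.5, -64.1, 173.0]
eef_rot: [-0.01, 1.0, -0.0, -0.001]
force: [-7.9, -1.2, 5.6]
width: 62.4
finger_force: 72.9
t 6.97 at [662.5 -64.1 173. ] a -178.87 F [-7.9 -1.2  5.6] w 62.4 j [-6. 20. 14. 84. -0. -7.]
  dx -7.5 dy 0.1 dz 12.0 roll -0.37
```

```bash
python3 -m inch '[{"dx":-3,"dy":0,"dz":4,"roll":-0.3,"hand":0.6},{"dx":-3,"dy":0,"dz":4,"roll":0,"hand":0.6},{"dx":-1.5,"dy":0,"dz":3.5,"roll":0,"hand":0.6},{"dx":0,"dy":0,"dz":0,"roll":0,"hand":0.6}]';python3 go.py 668 -63.9 159 181.5;  python3 - <<'E'
from station import viewer
from h import *
R=cv2.Rodrigues(np.array([0,0,np.radians(1.5)]))[0]
for n in ("wrist","scene"):
    f=viewer.grab_frame(n); C=cloud(f); hsv=cv2.cvtColor(f["color"],cv2.COLOR_BGR2HSV); b=(hsv[...,0]>160)&(hsv[...,1]>60)
    p=C[b&(C[...,0]>560)&(abs(C[...,1]+64)<60)&(C[...,2]>55)&(C[...,2]<220)]
    q=(p-[676.7,-63.7,0])@R; k=np.polyfit(q[:,0],q[:,2],1); print(n,len(p),"slope deg",np.degrees(np.arctan(k[0])),"ext",q.min(0).round(),q.max(0).round(),"z at -9-..",np.polyval(k,-13).round(1))
E
```

```text
time: 7.48
tool_pos: [670.3, -63.7, 161.5]
eef_rot: [-0.013, 1.0, 0.0, -0.001]
force: [-4.6, 0.7, 4.6]
width: 62.5
finger_force: 75.9
t 7.47 at [670.3 -63.7 161.5] a -178.55 F [-4.6  0.7  4.6] w 62.5 j [-5. 22. 14. 83.  0. -7.]
  dx 2.3 dy -0.2 dz 2.5 roll -0.05
wrist 27886 slope deg 34.513595488976186 ext [-85. -32.  59.] [ 18.  33. 170.] z at -9-.. 110.9
scene 498 slope deg 21.696292189657314 ext [-84. -66.  61.] [345.  43. 219.] z at -9-.. 119.7
```

```bash
python3 -m inch '[{"dx":0,"dy":0,"dz":2,"roll":0,"hand":0.6},{"dx":2,"dy":0,"dz":1.4,"roll":0,"hand":0.6},{"dx":0,"dy":0,"dz":0,"roll":0,"hand":0.6}]';python3 go.py 668 -63.9 159 181.5;python3 -m inch '[{"dx":1.6,"dy":0,"dz":1.1,"roll":0,"hand":0.6},{"dx":0,"dy":0,"dz":0,"roll":0,"hand":0.6}]';python3 go.py 668 -63.9 159 181.5;python3 -m inch '[{"dx":1.6,"dy":0,"dz":1.1,"roll":0,"hand":0.6},{"dx":0,"dy":0,"dz":0,"roll":0,"hand":0.6}]';python3 go.py 668 -63.9 159 181.5
```

```text
time: 7.95
tool_pos: [669.3, -63.8, 159.9]
eef_rot: [-0.013, 1.0, -0.0, 0.001]
force: [-2.6, -0.3, 8.1]
width: 62.8
finger_force: 76.5
t 7.95 at [669.3 -63.8 159.9] a -178.54 F [-2.6 -0.3  8.1] w 62.8 j [-5. 21. 13. 82.  0. -7.]
  dx 1.3 dy -0.1 dz 0.9 roll -0.04
time: 8.2
tool_pos: [667.8, -63.9, 158.8]
eef_rot: [-0.013, 1.0, -0.0, 0.001]
force: [-1.7, 0.3, 8.2]
width: 62.7
finger_force: 76.6
t 8.2 at [667.8 -63.9 158.8] a -178.54 F [-1.7  0.3  8.2] w 62.7 j [-5. 21. 13. 82.  0. -7.]
  dx -0.2 dy -0.0 dz -0.2 roll -0.04
time: 8.45
tool_pos: [666.2, -63.9, 157.7]
eef_rot: [-0.013, 1.0, -0.0, 0.002]
force: [-3.0, -1.2, 9.4]
width: 62.7
finger_force: 76.6
t 8.45 at [666.2 -63.9 157.7] a -178.54 F [-3.  -1.2  9.4] w 62.7 j [-5. 21. 13. 82.  0. -7.]
  dx -1.8 dy -0.0 dz -1.3 roll -0.04
```

```bash
for i in 1; do python3 -m inch '[{"dx":1.6,"dy":0,"dz":1.1,"roll":0,"hand":0.6},{"dx":0,"dy":0,"dz":0,"roll":0,"hand":0.6}]'; done | grep -E "pos|^force"; python3 -m inch '[{"dx":1.6,"dy":0,"dz":1.1,"roll":0,"hand":0.6},{"dx":0,"dy":0,"dz":0,"roll":0,"hand":0.6}]'| grep -E "pos|^force"
python3 - <<'E'
from station import viewer
from h import *
R=cv2.Rodrigues(np.array([0,0,np.radians(1.5)]))[0]
f=viewer.grab_frame("wrist"); np.savez("w4.npz",**f); C=cloud(f); hsv=cv2.cvtColor(f["color"],cv2.COLOR_BGR2HSV); b=(hsv[...,0]>160)&(hsv[...,1]>60)
p=C[b&(C[...,0]>560)&(abs(C[...,1]+64)<60)&(C[...,2]>35)&(C[...,2]<220)]
q=(p-[676.7,-63.7,0])@R; k=np.polyfit(q[:,0],q[:,2],1); print(len(p),"slope deg",np.degrees(np.arctan(k[0])),"ext",q.min(0).round(),q.max(0).round(),np.polyval(k,-13).round(1))
cv2.imwrite("pics/w4.png",f["color"])
E
```

```text
tool_pos: [664.9, -64.0, 156.8]
force: [-0.9, 1.0, 9.8]
tool_pos: [664.6, -63.9, 156.8]
force: [5.8, 0.5, 12.2]
27895 slope deg 35.08899413865118 ext [-90. -32.  50.] [ 13.  33. 165.] 109.8
```

View pics/w4.png

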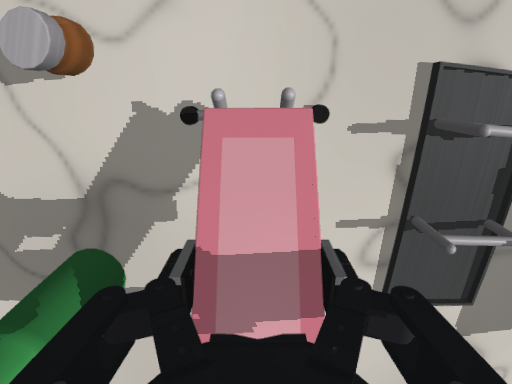

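The lid's low edge at (204–313, 108) is against the lips at (218,95) and (288,95). It sits about 3 mm towards +y of their centre, so I'll shift it and then release.

```bash
python3 -m inch '[{"dx":-0.5,"dy":-1.5,"dz":-0.5,"roll":0,"hand":0.6},{"dx":0,"dy":-1.5,"dz":-0.4,"roll":0,"hand":0.6},{"dx":0.5,"dy":0,"dz":0.3,"roll":0,"hand":0.6}]'| grep -E "pos|^force"; python3 -m inch '[{"dx":0,"dy":0,"dz":0,"roll":0,"hand":0.5},{"dx":0,"dy":0,"dz":0,"roll":0,"hand":0.3},{"dx":0,"dy":0,"dz":0,"roll":0,"hand":0},{"dx":0,"dy":0,"dz":0,"roll":0,"hand":0},{"dx":0,"dy":0,"dz":-20,"roll":0,"hand":0},{"dx":0,"dy":0,"dz":-35,"roll":0,"hand":0},{"dx":10,"dy":0,"dz":-45,"roll":0,"hand":0},{"dx":30,"dy":20,"dz":-10,"roll":0,"hand":0}]'
python3 - <<'E'
from station import viewer
from h import *
R=cv2.Rodrigues(np.array([0,0,np.radians(1.5)]))[0]
f=viewer.grab_frame("wrist"); np.savez("w5.npz",**f); C=cloud(f); hsv=cv2.cvtColor(f["color"],cv2.COLOR_BGR2HSV); b=(hsv[...,0]>160)&(hsv[...,1]>60)
p=C[b&(C[...,0]>560)&(abs(C[...,1]+64)<60)&(C[...,2]>35)&(C[...,2]<220)]
q=(p-[676.7,-63.7,0])@R; k=np.polyfit(q[:,0],q[:,2],1); print(len(p),"slope deg",np.degrees(np.arctan(k[0])),"ext",q.min(0).round(),q.max(0).round(),np.polyval(k,-13).round(1))
# lid sides and lips rows
m=(b).astype(np.uint8); 
for v in range(60,384,25):
    u=np.nonzero(m[v])[0]; 
    if len(u)>20: print(v,u.min(),u.max(),C[v,int(u.mean())].round(1))
cv2.imwrite("pics/w5.png",f["color"])
E
python3 go.py 485 154 200 260
```

```text
tool_pos: [664.6, -65.3, 156.9]
force: [6.9, 8.6, 11.1]
time: 10.38
tool_pos: [622.7, -48.9, 266.9]
eef_rot: [-0.012, 1.0, -0.0, 0.002]
force: [-0.5, 0.8, 0.4]
width: 85.2
finger_force: 0.0
13027 slope deg 34.99838605459352 ext [-90. -33.  54.] [ 58.  31. 159.] 109.5
160 208 272 [598.  -67.   62.8]
185 207 272 [619.5 -66.9  77.3]
210 206 272 [639.  -65.9  93.1]
235 205 273 [658.6 -65.  105.6]
260 203 273 [676. -65. 120.]
285 202 273 [694.1 -65.1 131.5]
310 201 274 [712.3 -64.5 142.1]
335 200 274 [727.  -57.7 155.4]
t 10.43 at [619.5 -46.6 267.9] a -178.52 F [4.7 0.1 3.2] w 85.7 j [-4. 14. 17. 92.  0. -6.]
  dx 129.3 dy 204.0 dz 67.9 roll -78.52
```

View pics/w5.png

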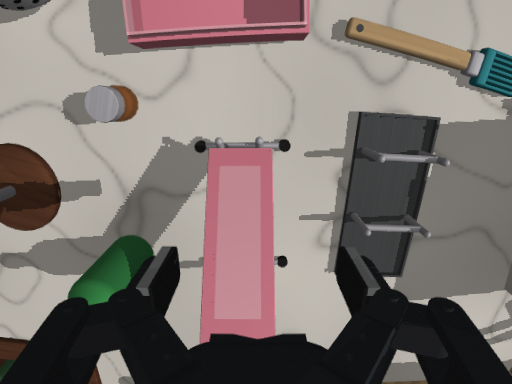

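The lid lies at 35.0°, centred on the lips: lid edge at columns 209–272 and lips at 219 and 262. Next is the brush, which I'll measure from this same frame.

Run:
```python
from h import *
f=load("w5.npz"); C=cloud(f); hsv=cv2.cvtColor(f["color"],cv2.COLOR_BGR2HSV)
m=(hsv[...,0]<25)&(hsv[...,1]>80)&(C[...,2]>6)&(C[...,2]<22); m[:,:330]=0; m[100:]=0
p=C[m]; print("handle",len(p),np.median(p[:,2]),cv2.minAreaRect(p[:,:2].astype(np.float32)))
m=(hsv[...,0]>80)&(hsv[...,0]<100)&(hsv[...,1]>120)&(C[...,2]>5)&(C[...,2]<25); m[:,:400]=0; m[120:]=0
p=C[m]; print("teal",len(p),p.mean(0),cv2.minAreaRect(p[:,:2].astype(np.float32)))
a=np.radians(-1.73); R=np.array([[np.cos(a),-np.sin(a)],[np.sin(a),np.cos(a)]])
for l,z in (((360,112),10),((438,118),10),((367,150),58),((445,158),58),((355,216),58),((427,231),58)):
    w=atz(f,[l],z)[0,:2]; print(l,w.round(1),((w-[662.9,112.6])@R).round(1))
```

```text
handle 2434 11.656772938447183 ((475.5217590332031, 113.66311645507812), (145.93325805664062, 20.098915100097656), 79.33296203613281)
teal 1164 [496.95591228 219.23667106  10.67689924] ((496.6315002441406, 226.84445190429688), (58.330162048339844, 41.325294494628906), 79.93197631835938)
(360, 112) [550.1  65.6] [-111.3  -50.4]
(438, 118) [552.6 159.8] [-111.7   43.8]
(367, 150) [585.2  60.5] [-76.1 -54.4]
(445, 158) [590.5 145.3] [-73.4  30.5]
(355, 216) [657.6  58. ] [ -3.7 -54.7]
(427, 231) [674.5 144.4] [10.6 32.1]
```

```bash
python3 go.py 482.2 148.5 180 259.5; python3 -m inch '[{"dx":25,"dy":38,"dz":0,"roll":0,"hand":0},{"dx":25,"dy":38,"dz":0,"roll":0,"hand":0},{"dx":25,"dy":38,"dz":20,"roll":0,"hand":0},{"dx":25,"dy":38,"dz":30,"roll":-10.5,"hand":0},{"dx":0,"dy":0,"dz":20,"roll":-10.5,"hand":0},{"dx":0,"dy":0,"dz":10,"roll":-10.5,"hand":0},{"dx":0,"dy":0,"dz":5,"roll":-10.5,"hand":0},{"dx":0,"dy":0,"dz":0,"roll":-10.5,"hand":0}]' >/dev/null; python3 -m inch '[{"dx":0,"dy":0,"dz":0,"roll":-10.5,"hand":0},{"dx":0,"dy":0,"dz":0,"roll":-10.5,"hand":0},{"dx":0,"dy":0,"dz":0,"roll":-4.5,"hand":0}]' >/dev/null; python3 go.py 482.2 148.5 120 259.5
```

```text
t 10.43 at [619.5 -46.6 267.9] a -178.52 F [4.7 0.1 3.2] w 85.7 j [-4. 14. 17. 92.  0. -6.]
  dx 132.2 dy 198.6 dz 87.9 roll -78.02
t 11.8 at [517.7 101.  179. ] a -100.29 F [-0.5 -0.   0.8] w 85.5 j [ 11.   1.  -8.  81.  -0. -69.]
  dx -40.4 dy 43.4 dz 59.0 roll 0.21
```

```bash
python3 -m inch '[{"dx":-20,"dy":22,"dz":10,"roll":0.2,"hand":0.5},{"dx":-20,"dy":21.5,"dz":15,"roll":0,"hand":0.5},{"dx":0,"dy":0,"dz":15,"roll":0,"hand":0.5},{"dx":0,"dy":0,"dz":10,"roll":0,"hand":0.5}]' ; python3 go.py 482.2 148.5 77 259.5
python3 - <<'E'
from station import viewer
from h import *
f=viewer.grab_frame("wrist"); np.savez("w6.npz",**f); C=cloud(f); hsv=cv2.cvtColor(f["color"],cv2.COLOR_BGR2HSV)
m=(hsv[...,0]<25)&(hsv[...,1]>80)&(C[...,2]>8)&(C[...,2]<22)&(abs(C[...,0]-480)<35)&(abs(C[...,1]-115)<80)
p=C[m]; print("handle",len(p),np.median(p[:,2]),cv2.minAreaRect(p[:,:2].astype(np.float32)), p.min(0),p.max(0))
E
```

```text
time: 12.3
tool_pos: [482.4, 148.2, 128.5]
eef_rot: [-0.638, 0.77, 0.0, -0.001]
force: [-0.5, -0.1, 0.8]
width: 42.8
finger_force: 0.0
t 12.3 at [482.4 148.2 128.5] a -100.69 F [-0.5 -0.1  0.8] w 42.8 j [ 17.  -1. -15.  76.  -0. -62.]
  dx -0.3 dy 0.3 dz 51.5 roll -0.19
handle 5514 11.700649615134996 ((474.89874267578125, 113.56317138671875), (143.22621154785156, 19.400707244873047), 79.40937042236328) [453.24654218  42.09357511   8.02230002] [496.71268065 184.83034843  14.11958838]
```

```bash
python3 -m inch '[{"dx":0,"dy":0.5,"dz":20,"roll":0,"hand":0.5},{"dx":0,"dy":0,"dz":20,"roll":0,"hand":0.5},{"dx":0,"dy":0,"dz":10.5,"roll":0,"hand":0.5},{"dx":0,"dy":0,"dz":0,"roll":0,"hand":1},{"dx":0,"dy":0,"dz":0,"roll":0,"hand":1},{"dx":0,"dy":0,"dz":0,"roll":0,"hand":1},{"dx":0,"dy":0,"dz":0,"roll":0,"hand":1}]' ; python3 go.py 482 148.5 180 259.5
```

```text
time: 13.22
tool_pos: [482.3, 148.7, 79.6]
eef_rot: [-0.638, 0.77, -0.0, 0.0]
force: [-0.0, -0.3, 0.5]
width: 18.0
finger_force: 59.8
t 13.22 at [482.3 148.7  79.6] a -100.69 F [-0.  -0.3  0.5] w 18.0 j [ 17.   1. -19.  70.  -0. -62.]
  dx 0.3 dy 0.2 dz -100.4 roll -0.19
```

```bash
python3 -m inch '[{"dx":0,"dy":0,"dz":-20,"roll":0,"hand":1},{"dx":0,"dy":0,"dz":-35,"roll":0,"hand":1},{"dx":0,"dy":0,"dz":-35,"roll":10.2,"hand":1},{"dx":0,"dy":0,"dz":0,"roll":10.2,"hand":1},{"dx":0,"dy":0,"dz":0,"roll":10.2,"hand":1},{"dx":0,"dy":0,"dz":0,"roll":10.2,"hand":1},{"dx":0,"dy":0,"dz":0,"roll":10.2,"hand":1},{"dx":0,"dy":0,"dz":0,"roll":10.2,"hand":1}]' >/dev/null;python3 -m inch '[{"dx":0,"dy":0,"dz":0,"roll":10,"hand":1},{"dx":0,"dy":0,"dz":0,"roll":9.9,"hand":1},{"dx":0,"dy":0,"dz":0,"roll":0,"hand":1}]' ; python3 go.py 649.5 110.9 165 178.2
```

```text
time: 14.6
tool_pos: [482.1, 148.7, 169.3]
eef_rot: [0.015, 1.0, 0.0, 0.0]
force: [-0.8, -1.0, -1.1]
width: 17.9
finger_force: 59.5
t 14.6 at [482.1 148.7 169.3] a 178.28 F [-0.8 -1.  -1.1] w 17.9 j [ 17.  -2. -12.  80.  -0.  19.]
  dx -168.5 dy -32.8 dz 4.3 roll 0.08
```

```bash
python3 -m inch '[{"dx":-30,"dy":-6,"dz":0,"roll":0,"hand":1},{"dx":-45,"dy":-9,"dz":0,"roll":0,"hand":1},{"dx":-45,"dy":-9,"dz":0,"roll":0,"hand":1},{"dx":-30,"dy":-6,"dz":0,"roll":0,"hand":1},{"dx":-18,"dy":-3,"dz":0,"roll":0,"hand":1},{"dx":0,"dy":0,"dz":0,"roll":0,"hand":1}]'>/dev/null ; python3 go.py 649.5 110.9 124.5 178.2
python3 - <<'E'
from station import viewer
from h import *
f=viewer.grab_frame("wrist"); np.savez("w7.npz",**f); C=cloud(f); hsv=cv2.cvtColor(f["color"],cv2.COLOR_BGR2HSV)
m=(hsv[...,0]<25)&(hsv[...,1]>80)&(C[...,2]>70)&(C[...,2]<115)
p=C[m]; print("handle",len(p),np.median(p[:,2]),cv2.minAreaRect(p[:,:2].astype(np.float32)), p.min(0).round(),p.max(0).round())
for lo,hi in ((40,50),(52,62)):
    m=(C[...,2]>lo)&(C[...,2]<hi)&(abs(C[...,1]-110)<60)&(C[...,0]>560); p=C[m]
    for a in(597,682):
        q=p[abs(p[:,0]-a)<16]
        if len(q)>3: print(lo,a,len(q),q.mean(0).round(1),q.min(0).round(),q.max(0).round())
m=(C[...,2]>5)&(C[...,2]<14)&(abs(C[...,1]-110)<70)&(C[...,0]>540)&(C[...,0]<640); p=C[m]; print(len(p),cv2.minAreaRect(p[:,:2].astype(np.float32)))
cv2.imwrite("pics/w7.png",f["color"])
E
```

```text
t 15.35 at [649.5 110.1 168.4] a 178.38 F [-0.7 -0.9 -0.8] w 18.0 j [10. 19. 12. 83. -0. 11.]
  dx 0.1 dy 0.8 dz 43.9 roll 0.18
handle 9518 100.5666493908645 ((612.5912475585938, 111.32659912109375), (19.909391403198242, 142.91517639160156), 88.29862976074219) [541. 100.  95.] [684. 123. 109.]
40 597 564 [594.8 116.5  41.9] [590.  77.  40.] [599. 152.  50.]
40 682 109 [678.2 133.8  44.3] [675.  73.  40.] [684. 153.  50.]
52 597 225 [594.8 114.   54.6] [591.  75.  52.] [599. 155.  57.]
52 682 100 [679.8 135.2  54.4] [676.  73.  52.] [684. 153.  57.]
1183 ((595.99658203125, 114.82752990722656), (96.82664489746094, 90.43872833251953), 88.46485900878906)
```

```bash
python3 -m inch '[{"dx":1,"dy":2.8,"dz":10,"roll":0,"hand":1},{"dx":0,"dy":0,"dz":15,"roll":0,"hand":1},{"dx":0,"dy":0,"dz":12,"roll":0,"hand":1},{"dx":0,"dy":0,"dz":5,"roll":0,"hand":1},{"dx":0,"dy":0,"dz":2,"roll":0,"hand":1},{"dx":0,"dy":0,"dz":0,"roll":0,"hand":1}]'>/dev/null ; python3 go.py 648.5 113 123.6 178.2; python3 -m inch '[{"dx":0,"dy":0,"dz":1,"roll":0,"hand":1},{"dx":0,"dy":0,"dz":0,"roll":0,"hand":1}]'>/dev/null;python3 go.py 648.5 113 123.6 178.2
```

```text
t 16.15 at [648.1 113.3 125.4] a 178.21 F [-0.7 -0.  -0.4] w 17.8 j [10. 20.  8. 78.  0. 12.]
  dx -0.4 dy -0.2 dz 1.8 roll 0.01
t 16.4 at [648.1 113.3 124.4] a 178.21 F [-0.3  0.1 -1.1] w 17.6 j [10. 20.  8. 78. -0. 12.]
  dx -0.4 dy -0.3 dz 0.8 roll 0.01
```

```bash
python3 -m inch '[{"dx":0,"dy":0,"dz":1,"roll":0,"hand":1},{"dx":0,"dy":0,"dz":0,"roll":0,"hand":1}]'>/dev/null ; python3 go.py 648.5 113 123.6 178.2; python3 -m inch '[{"dx":0,"dy":0,"dz":1,"roll":0,"hand":1},{"dx":0,"dy":0,"dz":0,"roll":0,"hand":1}]'>/dev/null;python3 go.py 648.5 113 123.6 178.2
```

```text
t 16.65 at [648.1 113.3 123.6] a 178.21 F [-0.  -0.2  2.3] w 18.2 j [10. 20.  8. 78. -0. 12.]
  dx -0.4 dy -0.3 dz -0.0 roll 0.01
t 16.9 at [648.2 113.3 123.5] a 178.21 F [-3.6 -1.1  8.2] w 18.0 j [10. 20.  8. 78. -0. 12.]
  dx -0.4 dy -0.3 dz -0.1 roll 0.01
```

```bash
python3 -m inch '[{"dx":0,"dy":0,"dz":-0.7,"roll":0,"hand":0.8},{"dx":0,"dy":0,"dz":0,"roll":0,"hand":0.55},{"dx":0,"dy":0,"dz":0,"roll":0,"hand":0.5},{"dx":0,"dy":0,"dz":-25,"roll":0,"hand":0.5},{"dx":0,"dy":0,"dz":-45,"roll":0,"hand":0.5},{"dx":20,"dy":0,"dz":-50,"roll":0,"hand":0.3},{"dx":40,"dy":-30,"dz":-20,"roll":0,"hand":0}]'>/dev/null ; python3 go.py 395 -302 262 115.6;  python3 - <<'E'
from station import viewer
from h import *
for n in("wrist","top"):
    f=viewer.grab_frame(n); np.savez(n+"8.npz",**f); C=cloud(f); hsv=cv2.cvtColor(f["color"],cv2.COLOR_BGR2HSV)
    reg=(abs(C[...,1]-113)<50)&(C[...,0]>530)&(C[...,0]<780)&(C[...,2]>40)&(C[...,2]<75)
    for nm,m in(("handle",(hsv[...,0]<25)&(hsv[...,1]>80)),("teal",(hsv[...,0]>80)&(hsv[...,0]<100)&(hsv[...,1]>120))):
        p=C[m&reg]
        if len(p)>9: print(n,nm,len(p),np.median(p[:,2]),cv2.minAreaRect(p[:,:2].astype(np.float32)))
E
```

```text
t 17.77 at [587.7  86.  265.3] a 178.32 F [-0.3 -0.4  0.3] w 75.5 j [ 8. 10. 12. 91.  0. 10.]
  dx 181.2 dy -393.5 dz 3.3 roll 62.72
wrist handle 2271 55.6525414713832 ((610.9841918945312, 114.47978973388672), (19.959409713745117, 142.8123779296875), 88.16834259033203)
wrist teal 1001 55.31635290614832 ((728.3391723632812, 111.53723907470703), (40.77989959716797, 59.766353607177734), 88.77347564697266)
```

The brush lies level on the rest, with its head spanning x=38–98 mm of the rest, over the open end. Now the basket.

```bash
python3 -m inch '[{"dx":22,"dy":-49,"dz":0,"roll":0,"hand":0},{"dx":22,"dy":-49,"dz":0,"roll":0,"hand":0},{"dx":22,"dy":-49,"dz":0,"roll":0,"hand":0},{"dx":22,"dy":-49,"dz":0,"roll":0,"hand":0},{"dx":22,"dy":-49,"dz":0,"roll":0,"hand":0},{"dx":22,"dy":-49,"dz":0,"roll":0,"hand":0},{"dx":22,"dy":-49,"dz":0,"roll":0,"hand":0},{"dx":24,"dy":-48,"dz":0,"roll":0,"hand":0}]'>/dev/null; python3 -m inch '[{"dx":0,"dy":0,"dz":0,"roll":10.5,"hand":0},{"dx":0,"dy":0,"dz":0,"roll":10.5,"hand":0},{"dx":0,"dy":0,"dz":0,"roll":10.5,"hand":0},{"dx":0,"dy":0,"dz":0,"roll":10.5,"hand":0},{"dx":0,"dy":0,"dz":0,"roll":10.5,"hand":0},{"dx":0,"dy":0,"dz":0,"roll":10.2,"hand":0},{"dx":0,"dy":0,"dz":0,"roll":0,"hand":0}]'>/dev/null; python3 go.py 381.6 -274 195 115.6;  python3 - <<'E'
from station import viewer
from h import *
f=viewer.grab_frame("wrist"); np.savez("w9.npz",**f); C=cloud(f); cv2.imwrite("pics/w9.png",f["color"])
p=C[(C[...,2]>115)&(C[...,2]<142)&(np.hypot(C[...,0]-395,C[...,1]+302)<75)]
l=cv2.fitLine(p[:,:2].astype(np.float32),cv2.DIST_HUBER,0,.01,.01).ravel(); e=(p[:,:2]-l[2:])@l[:2]
print(len(p),np.median(p[:,2]),l,"ang",np.degrees(np.arctan2(l[1],l[0])),"mid",l[2:]+l[:2]*(e.min()+e.max())/2,e.min(),e.max())
p=C[(C[...,2]>50)&(C[...,2]<64)&(np.hypot(C[...,0]-395,C[...,1]+302)<68)]; print(len(p),cv2.minEnclosingCircle(p[:,:2].astype(np.float32)))
E
```

```text
t 19.75 at [ 397.2 -300.1  262.4] a 115.58 F [0.1 0.2 0.3] w 85.4 j [-37.  -3.  -2.  90.   0.  27.]
  dx 30.3 dy -2.8 dz 67.4 roll -0.02
1490 131.50463182503296 [   0.43838453   -0.8987875   388.6014     -295.79907   ] ang -63.99914 mid [ 390.77701143 -300.25954772] -48.10366585110816 58.02920544854575
1254 ((392.30047607421875, -302.61322021484375), 56.2568473815918)
```

```bash
python3 -m inch '[{"dx":30.5,"dy":-6,"dz":5,"roll":-0.4,"hand":0.3},{"dx":0,"dy":0,"dz":25,"roll":0,"hand":0.5},{"dx":0,"dy":0,"dz":25,"roll":0,"hand":0.5},{"dx":0,"dy":0,"dz":21,"roll":0,"hand":0.5},{"dx":0,"dy":0,"dz":0,"roll":0,"hand":1},{"dx":0,"dy":0,"dz":0,"roll":0,"hand":1},{"dx":0,"dy":0,"dz":0,"roll":0,"hand":1},{"dx":0,"dy":0,"dz":0,"roll":0,"hand":1}]'; python3 go.py 378.6 -275.2 186 116
```

```text
time: 20.8
tool_pos: [378.8, -275.2, 187.8]
eef_rot: [0.53, 0.848, 0.0, 0.001]
force: [0.7, 1.7, 3.5]
width: 6.7
finger_force: 59.0
t 20.8 at [ 378.8 -275.2  187.8] a 115.94 F [0.7 1.7 3.5] w 6.7 j [-36.  -7. -15.  82.   0.  28.]
  dx 0.1 dy -0.1 dz 1.8 roll -0.06
```

```bash
python3 -m inch '[{"dx":0,"dy":0,"dz":-12,"roll":0,"hand":1},{"dx":0,"dy":0,"dz":-30,"roll":0,"hand":1},{"dx":0,"dy":0,"dz":-30,"roll":0,"hand":1},{"dx":0,"dy":0,"dz":-30,"roll":0,"hand":1},{"dx":0,"dy":0,"dz":-30,"roll":9.6,"hand":1},{"dx":0,"dy":0,"dz":-13,"roll":9.6,"hand":1},{"dx":0,"dy":0,"dz":0,"roll":9.6,"hand":1},{"dx":0,"dy":0,"dz":0,"roll":9.4,"hand":1}]'; python3 go.py 472.3 -294.5 328 77.8;  python3 - <<'E'
from station import viewer
from h import *
f=viewer.grab_frame("wrist"); np.savez("w10.npz",**f); C=cloud(f); cv2.imwrite("pics/w10.png",f["color"])
p=C[(C[...,2]>195)&(C[...,2]<240)&(C[...,0]>510)&(C[...,1]<-280)]; print("hook wrist",len(p)); 
if len(p): print(cv2.fitLine(p[:,:2].astype(np.float32),cv2.DIST_HUBER,0,.01,.01).ravel(),p[np.argsort(p[:,0])][::max(1,len(p)//8)].round())
t=load("top0.npz"); P=cloud(t); hsv=cv2.cvtColor(t["color"],cv2.COLOR_BGR2HSV)
for nm,c in(("a",(440,-395)),("b",(340,-400))):
    pass
m=(P[...,2]>100)&(P[...,2]<140)&(P[...,1]<-340)&(P[...,1]>-500)&(P[...,0]>250)&(P[...,0]<550); p=P[m]; print("purple handles",p.min(0),p.max(0),len(p)); k=p[p[:,0]>370]; print(k.min(0),k.max(0))
E
```

```text
time: 21.8
tool_pos: [378.4, -275.2, 332.7]
eef_rot: [0.78, 0.625, -0.0, 0.0]
force: [-0.3, -0.2, -1.7]
width: 6.4
finger_force: 58.8
t 21.8 at [ 378.4 -275.2  332.7] a 77.4 F [-0.3 -0.2 -1.7] w 6.4 j [-36.  -6.   3.  98.  -0.  67.]
  dx 1.7 dy 95.8 dz 4.7 roll -0.4
hook wrist 667
[ 9.7340959e-01 -2.2907147e-01  5.5152545e+02 -3.4213403e+02] [[ 528. -340.  225.]
 [ 531. -337.  228.]
 [ 534. -337.  215.]
 [ 538. -338.  206.]
 [ 551. -344.  203.]
 [ 561. -348.  201.]
 [ 569. -349.  202.]
 [ 576. -347.  200.]
 [ 585. -348.  198.]]
purple handles [ 252.44673936 -499.36654106  103.69557279] [ 431.18282605 -342.22837965  139.25440603] 140
[ 408.10491278 -499.36654106  105.61877397] [ 431.18282605 -342.22837965  139.04907214]
```

```bash
python3 -m inch '[{"dx":0.4,"dy":25,"dz":0,"roll":0,"hand":1},{"dx":0.4,"dy":35,"dz":0,"roll":0,"hand":1},{"dx":0.4,"dy":30,"dz":0,"roll":0,"hand":1},{"dx":0,"dy":18,"dz":2,"roll":0,"hand":1},{"dx":0,"dy":2,"dz":14,"roll":0,"hand":1},{"dx":0,"dy":6,"dz":9,"roll":0,"hand":1},{"dx":0,"dy":0,"dz":0,"roll":0,"hand":1},{"dx":0,"dy":0,"dz":0,"roll":0,"hand":1}]'; python3 go.py 562.3 -315.2 306 77.4;  python3 - <<'E'
from station import viewer
from h import *
for n in("wrist","scene","top"):
    f=viewer.grab_frame(n); np.savez(n+"11.npz",**f); C=cloud(f)
    if n=="scene":
        cv2.imwrite("pics/s11.png",cv2.resize(f["color"][90:290,40:300],(780,600),interpolation=cv2.INTER_CUBIC))
    p=C[(C[...,2]>195)&(C[...,2]<240)&(C[...,0]>515)&(C[...,0]<640)&(C[...,1]<-315)&(C[...,1]>-380)]; print("hook",n,len(p))
    if len(p)>9: print(cv2.fitLine(p[:,:2].astype(np.float32),cv2.DIST_HUBER,0,.01,.01).ravel(),p[np.argsort(p[:,0])][::max(1,len(p)//8)].round().tolist())
E
```

```text
time: 22.85
tool_pos: [491.6, -298.6, 307.4]
eef_rot: [0.779, 0.627, 0.0, 0.0]
force: [-0.1, -0.2, -2.3]
width: 6.4
finger_force: 58.8
t 22.85 at [ 491.6 -298.6  307.4] a 77.72 F [-0.1 -0.2 -2.3] w 6.4 j [-31.   9.  14.  96.  -0.  71.]
  dx -1.2 dy 72.6 dz 1.4 roll 0.32
hook wrist 1692
[ 9.7184074e-01 -2.3563857e-01  5.8753723e+02 -3.5031754e+02] [[531.0, -339.0, 216.0], [542.0, -338.0, 201.0], [557.0, -343.0, 200.0], [570.0, -345.0, 198.0], [584.0, -353.0, 203.0], [598.0, -352.0, 203.0], [612.0, -359.0, 207.0], [625.0, -358.0, 207.0], [640.0, -360.0, 206.0]]
hook scene 115
[ 9.7375906e-01 -2.2758150e-01  5.7781195e+02 -3.4754895e+02] [[534.0, -337.0, 227.0], [539.0, -341.0, 226.0], [544.0, -337.0, 203.0], [555.0, -344.0, 201.0], [572.0, -345.0, 206.0], [590.0, -355.0, 204.0], [608.0, -358.0, 208.0], [622.0, -359.0, 208.0], [637.0, -365.0, 211.0]]
hook top 27
[ 9.8576683e-01 -1.6811840e-01  6.1210187e+02 -3.5648660e+02] [[588.0, -353.0, 208.0], [592.0, -354.0, 206.0], [596.0, -351.0, 206.0], [602.0, -354.0, 211.0], [608.0, -355.0, 201.0], [616.0, -357.0, 211.0], [624.0, -360.0, 207.0], [630.0, -360.0, 212.0], [635.0, -358.0, 209.0]]
```

```bash
python3 -m inch '[{"dx":0,"dy":10,"dz":0,"roll":0.5,"hand":1},{"dx":-0.3,"dy":18,"dz":0,"roll":0.4,"hand":1},{"dx":-0.3,"dy":20,"dz":0,"roll":0,"hand":1},{"dx":0,"dy":15,"dz":0,"roll":0,"hand":1},{"dx":0,"dy":9,"dz":0,"roll":0,"hand":1},{"dx":0,"dy":0,"dz":0,"roll":0,"hand":1}]'; python3 go.py 562.1 -314.6 264 76.8;  python3 - <<'E'
from station import viewer
from h import *
f=viewer.grab_frame("scene"); np.savez("s12.npz",**f)
cv2.imwrite("pics/s12.png",cv2.resize(f["color"][110:290,50:275],(750,600),interpolation=cv2.INTER_CUBIC))
E
```

```text
time: 23.75
tool_pos: [562.6, -315.4, 306.4]
eef_rot: [0.784, 0.621, -0.0, -0.0]
force: [-0.7, -0.0, -1.8]
width: 6.8
finger_force: 58.8
t 23.75 at [ 562.6 -315.4  306.4] a 76.82 F [-0.7 -0.  -1.8] w 6.8 j [-29.  19.  27.  98.  -0.  74.]
  dx 0.7 dy -0.7 dz 42.4 roll 0.02
```

View pics/s12.png

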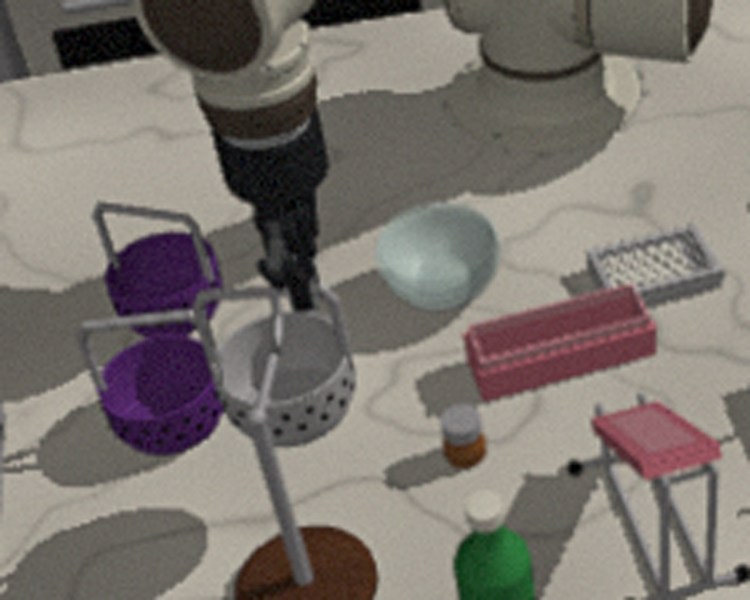

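The scene view shows the grey basket's handle (205–335, 293) over the hook at about (275,310), with the hook through the arch. I'll lower it now.

```bash
python3 -m inch '[{"dx":0.5,"dy":0,"dz":8,"roll":0,"hand":1},{"dx":0,"dy":-0.5,"dz":10,"roll":0,"hand":1},{"dx":0,"dy":0,"dz":10,"roll":0,"hand":1},{"dx":0,"dy":0,"dz":7,"roll":0,"hand":1},{"dx":0,"dy":0,"dz":3,"roll":0,"hand":1},{"dx":0,"dy":0,"dz":0,"roll":0,"hand":1}]'>/dev/null; python3 go.py 562.1 -314.6 264 76.8; python3 -m inch '[{"dx":0,"dy":0,"dz":2,"roll":0,"hand":1},{"dx":0,"dy":0,"dz":0,"roll":0,"hand":1}]'>/dev/null; python3 go.py 562.1 -314.6 264 76.8; python3 -m inch '[{"dx":0,"dy":0,"dz":1.5,"roll":0,"hand":1},{"dx":0,"dy":0,"dz":0,"roll":0,"hand":1}]'>/dev/null; python3 go.py 562.1 -314.6 264 76.8
```

```text
t 24.55 at [ 561.7 -314.8  268.8] a 76.81 F [-0.3  0.7 -1.2] w 6.9 j [-29.  18.  21.  93.   0.  74.]
  dx 0.3 dy 0.4 dz 4.8 roll 0.01
t 24.8 at [ 561.7 -314.8  266.9] a 76.81 F [-0.1 -0.1 -1.3] w 6.1 j [-29.  18.  21.  93.   0.  74.]
  dx 0.3 dy 0.3 dz 2.9 roll 0.01
t 25.05 at [ 561.8 -314.8  265.6] a 76.81 F [ 0.1  0.2 -0.3] w 6.8 j [-29.  18.  21.  93.  -0.  74.]
  dx 0.3 dy 0.3 dz 1.6 roll 0.01
```

```bash
python3 -m inch '[{"dx":0,"dy":0,"dz":1.2,"roll":0,"hand":1},{"dx":0,"dy":0,"dz":0,"roll":0,"hand":1}]'>/dev/null; python3 go.py 562.1 -314.6 264 76.8; python3 -m inch '[{"dx":0,"dy":0,"dz":1.2,"roll":0,"hand":1},{"dx":0,"dy":0,"dz":0,"roll":0,"hand":1}]'>/dev/null; python3 go.py 562.1 -314.6 264 76.8;python3 -m inch '[{"dx":0,"dy":0,"dz":1.2,"roll":0,"hand":1},{"dx":0,"dy":0,"dz":0,"roll":0,"hand":1}]'>/dev/null; python3 go.py 562.1 -314.6 264 76.8
```

```text
t 25.3 at [ 561.8 -314.8  264.8] a 76.81 F [-0.9  2.   3.6] w 7.0 j [-29.  18.  20.  93.   0.  74.]
  dx 0.3 dy 0.3 dz 0.8 roll 0.01
t 25.55 at [ 561.8 -314.8  264.2] a 76.81 F [-1.9  1.5  8. ] w 6.6 j [-29.  18.  20.  93.  -0.  74.]
  dx 0.2 dy 0.3 dz 0.2 roll 0.01
t 25.8 at [ 561.8 -314.8  263.6] a 76.82 F [-1.7  2.  10.8] w 6.6 j [-29.  18.  20.  92.   0.  74.]
  dx 0.2 dy 0.2 dz -0.4 roll 0.02
```

```bash
python3 -m inch '[{"dx":0,"dy":0,"dz":-1.5,"roll":0,"hand":1},{"dx":0,"dy":0,"dz":0,"roll":0,"hand":0.9},{"dx":0,"dy":0,"dz":0,"roll":0,"hand":0.7},{"dx":0,"dy":0,"dz":0,"roll":0,"hand":0.5},{"dx":0,"dy":0,"dz":0,"roll":0,"hand":0.5},{"dx":0,"dy":0,"dz":-10,"roll":0,"hand":0.5},{"dx":0,"dy":0,"dz":-25,"roll":0,"hand":0.5},{"dx":0,"dy":0,"dz":-35,"roll":0,"hand":0.5}]'; python3 go.py 450 250 335 96
python3 - <<'E'
from station import viewer
from h import *
for n in("wrist","scene"):
    f=viewer.grab_frame(n); np.savez(n+"13.npz",**f); C=cloud(f)
    p=C[(C[...,2]>195)&(C[...,2]<222)&(np.hypot(C[...,0]-555,C[...,1]+343)<62)]
    k=np.radians(76.8); q=(p[:,:2]-[555.5,-342.7]); s=q@[np.cos(k),np.sin(k)]; d=q@[np.sin(k),-np.cos(k)]; m=(abs(d)<15)&(abs(s)>8)
    print(n,m.sum(),"along",s[m].min(),s[m].max(),"across",np.median(d[m&(s>8)]),np.median(d[m&(s<-8)]),"z",np.median(p[m&(s>8),2]),np.median(p[m&(s<-8),2]))
E
```

```text
time: 26.8
tool_pos: [561.5, -314.7, 334.0]
eef_rot: [0.784, 0.621, -0.0, -0.001]
force: [0.4, -0.5, 1.2]
width: 42.8
finger_force: 0.0
t 26.8 at [ 561.5 -314.7  334. ] a 76.81 F [ 0.4 -0.5  1.2] w 42.8 j [-29.  20.  31. 101.   0.  74.]
  dx 524.3 dy -237.3 dz -1.0 roll -19.19
wrist 1176 along -53.086297937562264 52.44978428002521 across 0.6850974942971215 -2.2769018746180336 z 208.15425375849102 209.95127619910858
scene 113 along -59.12261492954218 53.98747805223564 across 4.224632683057674 -0.07056461107133766 z 206.66474053142744 209.46432658329354
```

The basket hangs level and centred: handle ±53 mm about the hook, at about z=208. Now the drawer.

```bash
python3 go.py 440 404 300 186.3; python3 -m inch '[{"dx":30,"dy":-10,"dz":0,"roll":0,"hand":1},{"dx":48,"dy":-20,"dz":0,"roll":0,"hand":1},{"dx":48,"dy":-20,"dz":0,"roll":0,"hand":1},{"dx":48,"dy":-20,"dz":0,"roll":0,"hand":1},{"dx":48,"dy":-20,"dz":0,"roll":0,"hand":1},{"dx":48,"dy":-20,"dz":0,"roll":0,"hand":1},{"dx":48,"dy":-20,"dz":0,"roll":0,"hand":1},{"dx":48,"dy":-20,"dz":0,"roll":0,"hand":1}]'>/dev/null; python3 -m inch '[{"dx":48,"dy":-20,"dz":0,"roll":0,"hand":1},{"dx":48,"dy":-20,"dz":5,"roll":0,"hand":1},{"dx":48,"dy":-20,"dz":5,"roll":-10.5,"hand":1},{"dx":0,"dy":0,"dz":5,"roll":-10.5,"hand":1},{"dx":0,"dy":0,"dz":5,"roll":-10.5,"hand":1},{"dx":0,"dy":0,"dz":5,"roll":-10.5,"hand":1},{"dx":0,"dy":0,"dz":5,"roll":-10.5,"hand":1},{"dx":0,"dy":0,"dz":0,"roll":-10.5,"hand":1}]'>/dev/null;python3 go.py 440 404 250 186.3
```

```text
t 26.9 at [ 562.  -315.   338.2] a 76.81 F [ 0.9 -0.5  0. ] w 42.7 j [-29.  20.  31. 101.  -0.  74.]
  dx 672.2 dy -282.8 dz 38.2 roll -109.49
t 28.9 at [473.5 229.6 302.9] a 140.16 F [0.1 0.2 0.3] w 0.4 j [26.  2.  7. 95.  0. 66.]
  dx 137.4 dy 112.5 dz 52.9 roll -46.14
```

```bash
python3 -m inch '[{"dx":34,"dy":28,"dz":0,"roll":0,"hand":1},{"dx":34,"dy":28,"dz":0,"roll":0,"hand":1},{"dx":34,"dy":28,"dz":0,"roll":0,"hand":1},{"dx":35,"dy":28,"dz":0,"roll":-9.2,"hand":1},{"dx":0,"dy":0,"dz":0,"roll":-9.2,"hand":1},{"dx":0,"dy":0,"dz":0,"roll":-9.2,"hand":1},{"dx":0,"dy":0,"dz":0,"roll":-9.2,"hand":1},{"dx":0,"dy":0,"dz":0,"roll":-9.3,"hand":1}]'>/dev/null; python3 go.py 440 404 177 186.3
python3 - <<'E'
from station import viewer
from h import *
for n in("wrist","top"):
    f=viewer.grab_frame(n); np.savez(n+"14.npz",**f); C=cloud(f); cv2.imwrite(f"pics/{n}14.png",f["color"])
    R=(C[...,0]>480)&(C[...,0]<620)&(C[...,1]>290)&(C[...,1]<520)
    p=C[R&(C[...,2]>100)&(C[...,2]<126)]
    if len(p):
        k=np.radians(6.3); o=np.array([598.2,414.1]); q=p[:,:2]-o; X=q@[np.cos(k),np.sin(k)]; Y=q@[-np.sin(k),np.cos(k)]
        print(n,len(p),"X hist",np.histogram(X,bins=np.arange(-120,10,6)))
        i=X<X.min()+22; print("front-most",X.min(),i.sum(),"Y",Y[i].min(),Y[i].max(),"world",p[i].min(0).round(1),p[i].max(0).round(1),p[i].mean(0).round(1))
    p=C[R&(C[...,2]>143)&(C[...,2]<158)]; print("roof",len(p),p.min(0) if len(p) else 0)
E
```

```text
t 29.9 at [441.1 403.7 303.2] a -173.78 F [0.7 0.6 0. ] w 0.2 j [42. 12. 18. 96.  0. 36.]
  dx 1.1 dy 0.5 dz 126.2 roll -0.08
wrist 1470 X hist (array([  0,   0,   0,   0,   0,   0,   0,   0, 732, 710,   0,   0,   0,
         0,   0,   0,   0,   0,   1,   8,  19]), array([-120, -114, -108, -102,  -96,  -90,  -84,  -78,  -72,  -66,  -60,
        -54,  -48,  -42,  -36,  -30,  -24,  -18,  -12,   -6,    0,    6]))
front-most -68.39904017618284 1442 Y -88.03929702088998 95.33069133914069 world [522.3 319.4 100.1] [542.6 501.8 126. ] [532.2 409.2 113.3]
roof 7 [542.20829528 327.66305596 143.21684616]
top 174 X hist (array([ 0,  0,  0,  0,  5,  8,  4,  5, 22, 44,  0,  3,  1,  9,  6,  6,  7,
        9,  6, 10, 20]), array([-120, -114, -108, -102,  -96,  -90,  -84,  -78,  -72,  -66,  -60,
        -54,  -48,  -42,  -36,  -30,  -24,  -18,  -12,   -6,    0,    6]))
front-most -92.57707432256886 22 Y -7.839985595510677 17.186034534647877 world [505.9 396.8 106.3] [525.3 421.9 125.9] [514.5 407.4 120.5]
roof 345 [527.22576735 320.64698095 143.04703031]
```

```bash
python3 -m inch '[{"dx":0,"dy":-1.5,"dz":35,"roll":0,"hand":1},{"dx":0,"dy":-1.5,"dz":45,"roll":0,"hand":1},{"dx":0,"dy":0,"dz":35,"roll":0,"hand":1},{"dx":0,"dy":0,"dz":11,"roll":0,"hand":1},{"dx":-20,"dy":0,"dz":0,"roll":0,"hand":1},{"dx":-20,"dy":0,"dz":0,"roll":0,"hand":1},{"dx":-8,"dy":0,"dz":0,"roll":0,"hand":1},{"dx":0,"dy":0,"dz":0,"roll":0,"hand":1}]'>/dev/null; python3 go.py 561.8 413.6 177 186.3; python3 -m inch '[{"dx":-6,"dy":0,"dz":0,"roll":0,"hand":1},{"dx":-8,"dy":0,"dz":0,"roll":0,"hand":1},{"dx":-8,"dy":0,"dz":0,"roll":0,"hand":1},{"dx":-8,"dy":0,"dz":0,"roll":0,"hand":1},{"dx":-8,"dy":0,"dz":0,"roll":0,"hand":1}]'>/dev/null; python3 go.py 561.8 413.6 177 186.3
```

```text
t 31.0 at [489.6 405.6 177.8] a -174.16 F [ 0.7  0.4 -0.4] w -0.1 j [40. 16.  9. 83.  0. 34.]
  dx -72.7 dy 0.6 dz 0.8 roll -0.46
t 31.62 at [527.6 409.6 177.2] a -174.09 F [-1.5  0.2  1.1] w -0.0 j [38. 21. 15. 84.  0. 32.]
  dx -34.4 dy 0.5 dz 0.2 roll -0.39
```

```bash
python3 -m inch '[{"dx":-8,"dy":0,"dz":0,"roll":0,"hand":1},{"dx":-8,"dy":0,"dz":0,"roll":0,"hand":1},{"dx":-6,"dy":0,"dz":0,"roll":0,"hand":1},{"dx":-4,"dy":0,"dz":0,"roll":0,"hand":1},{"dx":0,"dy":0,"dz":0,"roll":0,"hand":1}]'>/dev/null; python3 go.py 561.8 413.6 177 186.3; python3 -m inch '[{"dx":-3,"dy":0,"dz":0,"roll":0,"hand":1},{"dx":0,"dy":0,"dz":0,"roll":0,"hand":1}]'|grep -E "pos|^force"; python3 -m inch '[{"dx":-2,"dy":0,"dz":0,"roll":0,"hand":1},{"dx":0,"dy":0,"dz":0,"roll":0,"hand":1}]'|grep -E "pos|^force";python3 -m inch '[{"dx":-2,"dy":0,"dz":0,"roll":0,"hand":1},{"dx":0,"dy":0,"dz":0,"roll":0,"hand":1}]'|grep -E "pos|^force"
```

```text
t 32.25 at [553.2 412.2 177.1] a -174.1 F [-0.7 -0.2 -0.3] w -0.2 j [37. 24. 19. 85. -0. 31.]
  dx -8.7 dy 0.5 dz 0.1 roll -0.4
tool_pos: [556.0, 412.5, 177.2]
force: [-0.3, -0.2, -0.1]
tool_pos: [558.0, 412.7, 177.3]
force: [0.2, -0.3, 0.5]
tool_pos: [559.1, 412.8, 177.3]
force: [-5.6, -1.1, 2.5]
```

```bash
python3 -m inch '[{"dx":-1.5,"dy":0,"dz":0,"roll":0,"hand":1},{"dx":0,"dy":0,"dz":0,"roll":0,"hand":1}]'|grep -E "pos|^force"; python3 -m inch '[{"dx":-1,"dy":0,"dz":0,"roll":0,"hand":1},{"dx":0,"dy":0,"dz":0,"roll":0,"hand":1}]'|grep -E "pos|^force"
```

```text
tool_pos: [559.3, 412.9, 177.3]
force: [-14.4, -2.3, 4.6]
tool_pos: [559.5, 412.9, 177.4]
force: [-18.2, -2.9, 6.5]
```

The drawer has hit a hard stop. I'll back off and check everything.

```bash
python3 -m inch '[{"dx":5,"dy":0,"dz":0,"roll":0,"hand":1},{"dx":20,"dy":0,"dz":0,"roll":0,"hand":1},{"dx":40,"dy":0,"dz":0,"roll":0,"hand":1},{"dx":40,"dy":0,"dz":-20,"roll":0,"hand":1},{"dx":40,"dy":0,"dz":-40,"roll":0,"hand":1},{"dx":40,"dy":0,"dz":-50,"roll":0,"hand":1},{"dx":0,"dy":0,"dz":0,"roll":0,"hand":0.5},{"dx":0,"dy":0,"dz":0,"roll":0,"hand":0.5}]'|grep -E "time|pos|^force"
python3 - <<'E'
from station import viewer
from h import *
k=np.radians(6.3)
R=cv2.Rodrigues(np.array([0,0,np.radians(1.5)]))[0]
t0=load("top0.npz"); s0=load("scene0.npz")
for n,f0 in(("wrist",None),("top",t0),("scene",s0)):
    f=viewer.grab_frame(n); np.savez(n+"15.npz",**f); C=cloud(f); hsv=cv2.cvtColor(f["color"],cv2.COLOR_BGR2HSV)
    q=C[...,:2]-[598.2,414.1]; X=q@[np.cos(k),np.sin(k)]; Y=q@[-np.sin(k),np.cos(k)]
    m=(X>-110)&(X<20)&(abs(Y)<90)&(C[...,2]>90)&(C[...,2]<130); print(n,"organiser front X",np.histogram(X[m],bins=[-110,-80,-60,-40,-20,-10,-5,0,5,20])[0])
    m=(X>-110)&(X<20)&(abs(Y)<90)&(C[...,2]>20)&(C[...,2]<65); print("  lower front med X",np.median(X[m&(X>-12)]) if (m&(X>-12)).any() else None)
    m=(X>-20)&(abs(X)<20)&(abs(Y)<90)&(C[...,2]>95)&(C[...,2]<130);print("  upper front med X",np.median(X[m]) if m.any() else None)
    b=(hsv[...,0]>160)&(hsv[...,1]>60)
    p=C[b&(C[...,0]>570)&(C[...,0]<770)&(abs(C[...,1]+64)<60)&(C[...,2]>35)&(C[...,2]<190)]
    if len(p)>30: z=(p-[676.7,-66,0])@R; z=z[abs(z[:,1])<45]; c=np.polyfit(z[:,0],z[:,2],1); print("  lid",len(z),np.degrees(np.arctan(c[0])).round(1),z.min(0).round(),z.max(0).round())
    p=C[(hsv[...,0]>80)&(hsv[...,0]<100)&(hsv[...,1]>120)&(abs(C[...,0]-728)<60)&(abs(C[...,1]-112)<50)&(C[...,2]>30)]
    if len(p)>9: print("  head",p.mean(0).round(),len(p))
    p=C[(C[...,2]>197)&(C[...,2]<222)&(np.hypot(C[...,0]-555,C[...,1]+343)<60)]
    if len(p)>9: print("  bar pts",len(p),p[:,1].min(),p[:,1].max())
    if f0 is not None:
        d=cv2.absdiff(f["color"],f0["color"]).max(-1)>45; d=cv2.morphologyEx(d.astype(np.uint8),cv2.MORPH_OPEN,np.ones((3,3)))
        N,_,st,ce=cv2.connectedComponentsWithStats(d); print("  changes",[(ce[i].round().tolist(),int(st[i,4]),C[int(ce[i][1]),int(ce[i][0])].round().tolist()) for i in range(1,N) if st[i,4]>25])
E
```

```text
time: 34.5
tool_pos: [379.5, 394.3, 286.2]
force: [0.8, 0.6, 0.3]
wrist organiser front X [0 0 0 0 0 0 0 0 0]
  lower front med X -3.3005146782000883
  upper front med X None
top organiser front X [  0   0   0  22  10   4 135   0   0]
  lower front med X -2.6218790211791054
  upper front med X -2.3430899948243518
  lid 774 34.5 [-88. -30.  52.] [ 68.  35. 167.]
  head [727. 112.  57.] 103
  bar pts 124 -400.2232406356089 -291.8332144416203
  changes [([275.0, 131.0], 36, [727.0, -59.0, 153.0]), ([250.0, 145.0], 85, [735.0, 38.0, 8.0]), ([302.0, 155.0], 112, [669.0, -163.0, 3.0]), ([232.0, 154.0], 32, [692.0, 114.0, 56.0]), ([337.0, 191.0], 3205, [499.0, -283.0, -4.0]), ([306.0, 164.0], 77, [630.0, -173.0, 2.0]), ([233.0, 168.0], 99, [633.0, 116.0, 62.0]), ([279.0, 170.0], 44, [599.0, -55.0, 69.0]), ([207.0, 197.0], 1115, [545.0, 237.0, 3.0]), ([154.0, 190.0], 474, [573.0, 411.0, 129.0]), ([253.0, 183.0], 27, [580.0, 47.0, 4.0]), ([235.0, 184.0], 40, [574.0, 116.0, 57.0]), ([97.0, 219.0], 1129, [397.0, 377.0, 690.0]), ([354.0, 220.0], 141, [377.0, -328.0, 2.0]), ([398.0, 222.0], 700, 
[... 2815 characters left out ...]
 36, [293.0, -329.0, -0.0]), ([293.0, 208.0], 601, [485.0, 162.0, -0.0]), ([331.0, 220.0], 695, [573.0, 262.0, -3.0]), ([118.0, 213.0], 77, [336.0, -411.0, 1.0]), ([158.0, 235.0], 933, [575.0, -291.0, 110.0]), ([66.0, 224.0], 257, [326.0, -582.0, -4.0]), ([301.0, 234.0], 107, [650.0, 116.0, 58.0]), ([270.0, 233.0], 43, [568.0, 49.0, -1.0]), ([248.0, 234.0], 41, [628.0, -43.0, 83.0]), ([237.0, 236.0], 72, [620.0, -77.0, 78.0]), ([103.0, 267.0], 1909, [551.0, -471.0, -2.0]), ([254.0, 245.0], 154, [734.0, -61.0, 159.0]), ([278.0, 250.0], 88, [643.0, 45.0, -3.0]), ([207.0, 262.0], 98, [620.0, -172.0, -1.0]), ([214.0, 269.0], 126, [654.0, -156.0, -3.0]), ([286.0, 273.0], 200, [731.0, 40.0, 0.0])]
```

Everything checks out, and the upper drawer front is flush with the lower one. Handing in.

```bash
python3 -c "
from station import workorder; print(workorder.sign_off())"
```

```text
the job is handed in; nothing more can be done
None
```

The job is handed in at about 35 s of robot time. The lid is on the stand, the brush on its rest, the basket on the hook and the top drawer shut. My last camera measurements agreed with all four, but the sign-off returned no verdict.

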